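# Level a packed order tote and check it with a bar

## Task

A tall carton stands proud of the blue tote's rim: move it to the empty deep bay, then put the loose short white carton into the shallow bay it came from, setting both down upright and gently so that nothing sticks up above the rim. Then check the load: rest the levelling bar squarely across the tote's two long rims at the end with the yellow strip and slide it along, centred and resting on the rims, all the way to the other end. Finally stand the bar upright on the bench clear of the tote, and leave the packed cartons, the spare tall carton and the pale tape roll as they are.

Things in the scene. Friction and masses are not known exactly. Their poses are not given: they have to be found in the camera images.
- tote: Fixed blue open tote, outside 152 (x) x 286 (y) x 110 mm high, walls 6 mm, with a lip 10 mm wide all round outside, its top 5 mm below the rim; origin at the centre of its underside on the bench, y along its length. Inside is a row of four bays along y, centres at y = -105, -35, 35, 105 mm. It turns up to 0.3 rad either way.
- tote_rim (a point): Centre of the tote's mouth at rim height (110 mm above the bench), axes as the tote's. Inside, black rubber ribs 6 mm thick part the bays and 35 mm wide black ledges line the long sides, all 55 mm above the bench: above the ledges there are 40 mm free on both x sides of a carton for fingers.
- tote_start (a point): Middle of the inside of the end wall with the yellow strip (tote -y end), at rim height.
- tote_finish (a point): Middle of the inside of the plain end wall (tote +y end), at rim height.
- base_b_top (a point): Centre of the top of the thin grey floor pad in the EMPTY deep bay, 10 mm above the bench (100 mm below the rim). It shows the bay's place; the bay is 70 (tote x) x 64 mm (tote y). A carton sits in a bay with its own x along tote x (60 mm in 70, 54 mm in 64). Which of the four bays it is in varies.
- riser_b_top (a point): Centre of the top of the thick orange pad under the carton that stands proud: a shallow bay, 40 mm above the bench (70 mm below the rim). It shows the bay's place; the bay is 70 (tote x) x 64 mm (tote y). A carton sits in a bay with its own x along tote x (60 mm in 70, 54 mm in 64). Which of the four bays it is in varies.
- tall_carton: The carton standing proud: tall brown carton, 60 (x) x 54 (y) x 95 mm high, about 0.32 kg; origin at the centre of its underside. At the start it stands in a shallow bay and its top is 25 mm above the rim; in a deep bay its top is 5 mm below the rim.
- short_carton: The loose white carton, 60 (x) x 54 (y) x 65 mm high, about 0.24 kg, standing on the bench; origin at the centre of its underside. In a shallow bay its top is 5 mm below the rim.
- bar: Levelling bar: flat aluminium bar 190 (x) x 32 (y) x 18 mm, with a green upright handle plate on its middle, 70 (x) x 26 (y) mm, from 18 to 72 mm above the bar's underside; about 0.25 kg. It stands on the bench; origin at the centre of the underside. To sweep it lies across the tote (its x along tote x), resting on both long rims.
- packed_tall: A second tall brown carton, 60 (x) x 54 (y) x 95 mm high, already packed in the other deep bay (leave it).
- packed_short: A second white carton, 60 (x) x 54 (y) x 65 mm high, already packed in the other shallow bay (leave it).
- spare_tall: A third tall brown carton, 60 (x) x 54 (y) x 95 mm high, standing loose on the bench, not of this order (leave it).
- tape_roll: Pale white tape roll lying flat, 104 mm across, 48 mm high, on the bench to the left of the tote (robot +y side) (leave it).
- base_b: The thin grey pad itself, 68 x 62 x 4 mm, fixed in the empty deep bay; origin under its centre.
- riser_b: The thick orange pad itself, 68 x 62 x 34 mm, fixed in the bay of the proud carton; origin under its centre.
- base_a_top (a point): Centre of the top of the grey pad under the packed tall carton, 10 mm above the bench.
- riser_a_top (a point): Centre of the top of the orange pad under the packed short carton, 40 mm above the bench.
Mind the look-alikes: they are no part of the job. What is shaped like the tall_carton but green is not meant.

How it is judged:
By the outcome, as a careful person would: the job done as asked, in the order asked, and still so for the second after the job is handed in, with the robot touching nothing.
It also fails if it takes over 72 s, if anything falls off the work surface, if the arm or the gripper's body presses on something with over 40 N, if the wrist force passes 120 N, or if a joint passes its speed limit or range.

## Robot

A 7-joint arm with a two-finger parallel gripper is mounted at the origin on the work surface. World frame = base frame: x ahead of the robot, y to its left, z up, the work surface at z = 0. Lengths are in mm, angles in rad, forces in N, time in s.
With the tool pointing down it reaches from about 425 to 825 mm from the base axis. Payload 3.6 kg.
Tool frame: the origin (TCP) lies at the very end of the fingers, on their centre line; the grasp point (between the pads) lies 19 mm behind it; y points along the fingers, z is the direction in which the jaws open and shut, and the axes are right-handed (so a half turn about y gives the same grasp; the last joint's range is limited). The gripper opens to 93 mm and grips with 3 to 60 N. Pads are 15 mm wide; open, the fingers measure 128 mm over their backs; the gripper's body (75 mm by 188 mm) begins 65 mm behind the grasp point.
Start: joints at [1.228, 0.615, -0.013, 1.423, 0.008, 1.103, -0.04], TCP at [201.886, -617.822, 218.64] pointing down, gripper open.
Joint ranges: [-3.12, 3.12], [-0.3, 2.06], [-1.34, 1.32], [0.26, 2.42], [-1.36, 4.5], [0.01, 1.98], [-2.84, 2.84]. Speed limits (rad/s): [2.79, 2.79, 3.14, 3.14, 3.14, 3.14, 3.14].

## Interface

Orientations are given as a unit quaternion [w, x, y, z].
In Python, from cell import manip gives the robot as it stands.
- The arm moves only by the shell command python3 -m inch 'ROWS' [FORCE]. ROWS is JSON, one flat list of numbers, 5 for each row, row after row: the shift along the tool's x, y, z in m, then the turn about the tool's y in degrees, then the finger opening in m, from 0 to 0.093. In form: [dx, dy, dz, turn, jaw, dx, dy, dz, turn, jaw, ...]. A call has 1 to 10 rows; each row is the pose to reach, as a shift and turn from the pose commanded when the call began, along the tool's axes at that moment; what a row does not reach only later rows make up. A row lasts 1/12 s, in which the tool goes at most 41.7 mm and 7.16 degrees, less where a joint would pass 70% of its speed; a pose out of reach is approached as far as the arm can. A call with a gripper value outside its range is refused whole. The fingers move at their own pace and stop on an object; FORCE is the grip in N (left out, the last holds). Time passes only in rows, so rows that repeat a pose let the fingers close. It gives the time, the measured TCP pose, the force and the opening at its end, in the units of the state.
- manip.get_state(): the state, without advancing time (a new reading comes with each control period).
- manip.read_camera(name): name is "scene" or "side" or "wrist"; returns a dict with "color" (420x560x3 uint8, red, green, blue), "fx", "fy", "cx", "cy" (pixels), "cam_to_world" (4x4, takes a point from camera to world coordinates). Camera axes: x right, y down, z forward; pixel columns grow to the right and rows downward; lengths in mm; the calibration is good to about 2 mm. A picture is of the moment at which its call begins. There is no depth.
- manip.job_done(): hands the job in, once; it reports no verdict.
The state is a dict: "t": time; "joints": joint angles; "qvel": joint speeds; "tau": joint torques, N m; "eef_pos": TCP position; "tool_rot": TCP orientation; "ft_force": force on the tool from outside, world axes, zero at the start; "ft_torque": the same for the moment, N m; "finger_gap": finger opening in mm.
Only numpy, scipy, OpenCV 4.12 (cv2) and the standard library are available. Lean on these libraries where they do the work, as an engineer would, in place of code of your own. Each camera call takes 0.05 s, during which the arm holds its last target.

## Working session

There is one attempt and no reset: what is moved stays moved. The work goes in short steps, Python scripts to look and compute and a shell command to move; the robot and the scene stay as the last step left them, time stands still between calls to the robot, and variables do not carry over. Pictures are saved under pics/ and viewed, and the job is handed in when it is done.

```bash
ls -la; mkdir -p pics
python3 - <<'E'
from cell import manip
import cv2
s=manip.get_state()
print(s)
for n in ["scene","side","wrist"]:
    c=manip.read_camera(n)
    cv2.imwrite(f"pics/{n}0.png",c["color"][:,:,::-1])
    print(n,c["fx"],c["fy"],c["cx"],c["cy"],c["cam_to_world"])
E
```

```text
total 12
drwxr-xr-x  3 agent agent 4096 Dec  7 15:49 .
drwxr-xr-x 23 root  root  4096 Dec  7 15:49 ..
drwxr-xr-x  2 agent agent 4096 Dec  7 15:49 pics
{'t': 0.0, 'joints': array([ 1.22850307,  0.61588734, -0.01258048,  1.42486819,  0.00808666,
        1.10337897, -0.0404209 ]), 'qvel': array([-0.00055773,  0.00113431, -0.00022726, -0.00118954, -0.00237355,
       -0.00109855, -0.00064972]), 'tau': array([-2.07628009e-04, -4.58936548e+01,  2.08834237e-01, -1.65743351e+01,
       -6.11498393e-02,  2.04687071e-02,  2.21700629e-04]), 'eef_pos': array([ 201.62436134, -617.12410201,  217.51212359]), 'tool_rot': array([ 0.11103617, -0.11134352,  0.69917689, -0.69744195]), 'ft_force': array([ 0.12230398, -0.54378041,  0.57543012]), 'ft_torque': array([-0.01612942, -0.0482826 , -0.02831345]), 'finger_gap': 93.08085952651038}
scene 520.699387369977 520.699387369977 276.1960080249612 205.87240030862228 [[-7.69657806e-02  8.41982488e-01 -5.33986665e-01  1.19040759e+03]
 [ 9.96957707e-01  5.83777802e-02 -5.16465325e-02  5.11691348e+01]
 [-1.23125197e-02 -5.36337137e-01 -8.43914022e-01  1.16519462e+03]
 [ 0.00000000e+00  0.00000000e+00  0.00000000e+00  1.00000000e+00]]
side 396.91574638460736 396.91574638460736 275.2001132865853 200.56861288316907 [[-7.38491903e-01 -4.37655636e-01  5.12920319e-01  1.93000487e+01]
 [-6.74188839e-01  4.90526333e-01 -5.52135242e-01  5.39779001e+02]
 [-9.95582250e-03 -7.53552560e-01 -6.57312271e-01  7.55724745e+02]
 [ 0.00000000e+00  0.00000000e+00  0.00000000e+00  1.00000000e+00]]
wrist 319.8970272338328 319.8970272338328 276.01716353278744 204.01671559353582 [[ 3.10034589e-01 -9.15903779e-01 -2.54948663e-01  2.71959672e+02]
 [-9.50721397e-01 -2.99444170e-01 -8.03866561e-02 -5.95563043e+02]
 [-2.71644854e-03  2.67307793e-01 -9.63607371e-01  3.84059256e+02]
 [ 0.00000000e+00  0.00000000e+00  0.00000000e+00  1.00000000e+00]]
```

View pics/scene0.png

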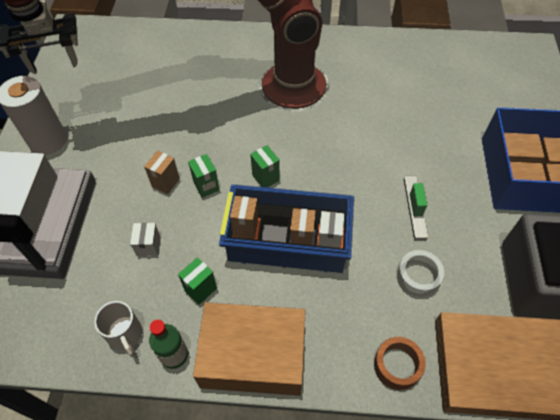

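View pics/side0.png

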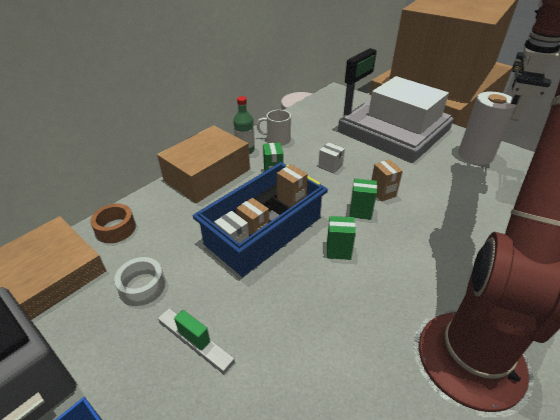

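View pics/wrist0.png

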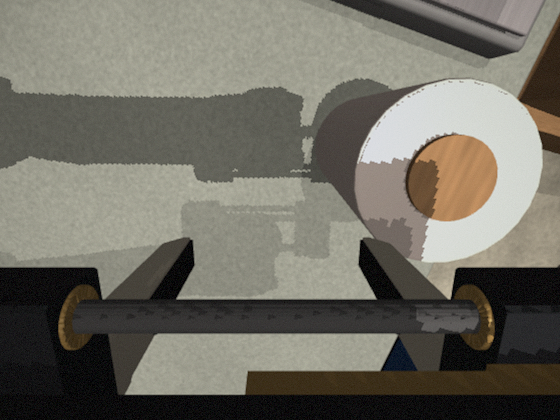

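```bash
cat > h.py <<'E'
from cell import manip
import cv2, numpy as np
from scipy.optimize import least_squares
from scipy.spatial.transform import Rotation as R
def cam(n): 
    return manip.read_camera(n)
def ray(c,u,v):
    T=np.array(c["cam_to_world"]); d=T[:3,:3]@np.array([(u-c["cx"])/c["fx"],(v-c["cy"])/c["fy"],1]); return T[:3,3],d
def onz(c,u,v,z):
    o,d=ray(c,u,v); return o+d*(z-o[2])/d[2]
def proj(c,P):
    T=np.array(c["cam_to_world"]); p=(np.atleast_2d(P)-T[:3,3])@T[:3,:3]
    return np.c_[c["fx"]*p[:,0]/p[:,2]+c["cx"],c["fy"]*p[:,1]/p[:,2]+c["cy"]]
def crop(c,fn,u0,v0,u1,v1,k):
    im=c["color"][v0:v1,u0:u1,::-1]; cv2.imwrite(fn,cv2.resize(im,None,fx=k,fy=k,interpolation=cv2.INTER_CUBIC))
E
python3 - <<'E'
from h import *
import pickle
cs={n:cam(n) for n in("scene","side")}
pickle.dump(cs,open("c0.pkl","wb"))
crop(cs["scene"],"pics/s1.png",130,140,360,300,3.4)
crop(cs["scene"],"pics/s2.png",380,160,460,300,4)
crop(cs["side"],"pics/d1.png",150,130,410,280,3)
crop(cs["side"],"pics/d2.png",100,250,250,380,4)
E
```

```text
(no output)
```

View pics/s1.png

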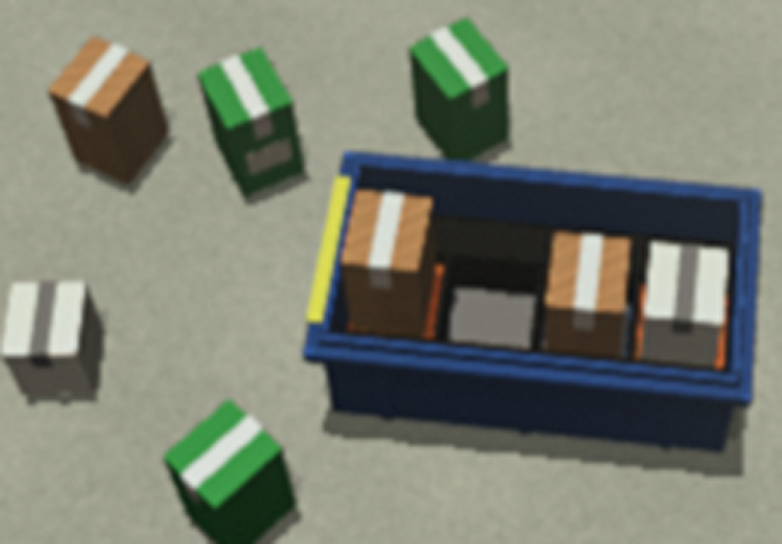

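View pics/s2.png

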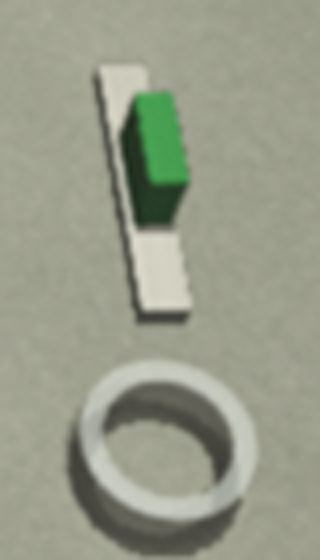

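View pics/d1.png

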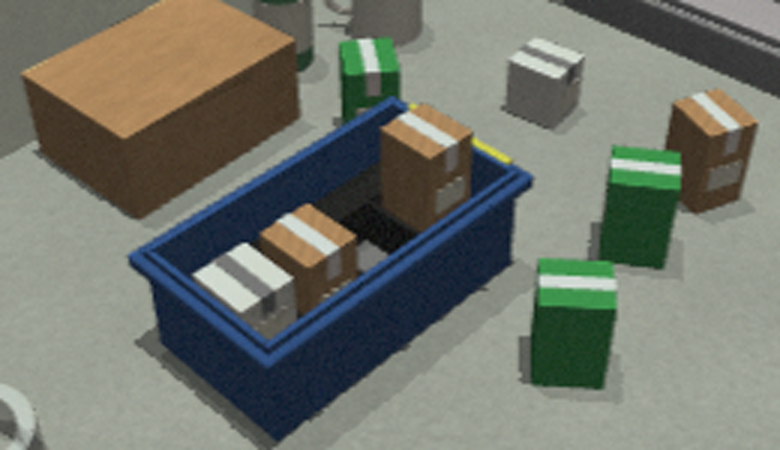

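View pics/d2.png

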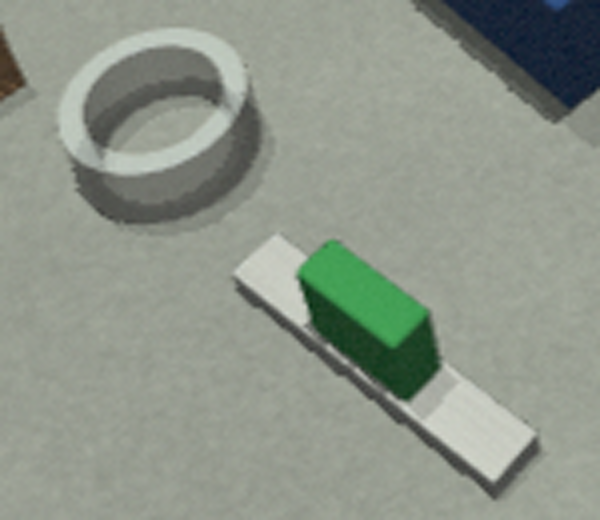

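```bash
cat > fit0.py <<'E'
from h import *
import pickle
cs=pickle.load(open("c0.pkl","rb"))
S=lambda L:[((u+.5)/3.4-.5+130,(v+.5)/3.4-.5+140) for u,v in L]
S2=lambda L:[((u+.5)/4-.5+380,(v+.5)/4-.5+160) for u,v in L]
D=lambda L:[((u+.5)/3-.5+150,(v+.5)/3-.5+130) for u,v in L]
D2=lambda L:[((u+.5)/4-.5+100,(v+.5)/4-.5+250) for u,v in L]
sg={'mm':(-1,-1),'mp':(-1,1),'pp':(1,1),'pm':(1,-1)}
def fit(name,hx,hy,z,scene,side):
    obs=[("scene",k,p) for k,p in zip(('mm','mp','pp','pm'),scene)]+[("side",k,p) for k,p in side if p is not None]
    def pts(x,k):
        c,s=np.cos(x[2]),np.sin(x[2]); a,b=sg[k][0]*hx,sg[k][1]*hy
        return np.array([x[0]+c*a-s*b,x[1]+s*a+c*b,z])
    def f(x): return np.concatenate([proj(cs[n],pts(x,k))[0]-np.array(p) for n,k,p in obs])
    p0=np.mean([onz(cs["scene"],*p,z) for p in scene],axis=0)
    r=least_squares(f,[p0[0],p0[1],0],loss='soft_l1')
    print(name,r.x.round(3),"res",np.abs(r.fun).round(1).reshape(-1,2).tolist()); return r.x
def z4(a): return list(zip(('pm','mm','mp','pp'),a))  # top,right,bottom,left in side
t=fit("tote",86,153,105,S([(345,153),(761,190),(750,400),(306,354)]),z4(D([(395,97),(532,182),(268,362),(130,258)])))
fit("tall",30,27,135,S([(359,190),(433,197),(418,270),(343,263)]),z4(D([(423,103),(472,132),(430,158),(380,128)])))
fit("short",30,27,65,S([(10,283),(85,281),(78,355),(4,356)]),z4(D([(540,40),(585,62),(550,80),(509,57)])))
fit("bar",95,16,18,S2([(97,65),(147,66),(190,310),(140,311)]),z4(D2([(280,233),(538,437),(497,486),(235,273)])))
fit("handle",35,13,72,S2([(137,92),(172,93),(189,182),(155,184)]),z4(D2([(335,238),(430,317),(393,346),(299,272)])))
for n,L in dict(spare=[(98,36),(152,66),(107,116),(50,92)],gA=[(198,77),(260,48),(291,97),(233,127)],gB=[(411,48),(464,18),(508,68),(456,97)],gC=[(166,458),(229,401),(282,450),(214,508)]).items():
    print(n,np.mean([onz(cs["scene"],*p,95) for p in S(L)],axis=0).round(0))
print("tape",np.mean([onz(cs["scene"],*p,48) for p in S2([(80,440),(257,455),(160,360),(175,521)])],axis=0).round(0))
E
python3 fit0.py
```

```text
tote [ 5.52046e+02  1.61190e+01 -4.40000e-02] res [[0.9, 2.0], [0.3, 1.3], [0.4, 0.3], [1.9, 0.4], [1.4, 0.9], [0.5, 2.2], [1.1, 1.7], [2.1, 1.4]]
tall [ 5.45965e+02 -8.85060e+01 -6.20000e-02] res [[0.9, 0.7], [0.2, 0.3], [0.1, 0.3], [0.9, 0.8], [0.7, 0.1], [0.3, 0.0], [0.9, 0.5], [0.9, 0.2]]
short [ 5.94134e+02 -3.34791e+02  7.60000e-02] res [[0.6, 0.6], [0.4, 0.2], [0.6, 0.4], [1.3, 0.6], [2.6, 1.0], [1.2, 2.0], [1.3, 0.0], [1.6, 0.9]]
bar [4.33627e+02 3.41658e+02 8.10000e-02] res [[0.1, 1.4], [0.5, 1.8], [0.1, 1.3], [0.4, 1.5], [0.7, 0.6], [0.2, 0.6], [1.3, 0.0], [1.0, 0.3]]
handle [4.34436e+02 3.42019e+02 7.50000e-02] res [[1.2, 1.3], [0.3, 1.6], [0.2, 0.8], [1.8, 1.2], [0.9, 0.9], [0.0, 1.5], [0.7, 1.1], [1.9, 0.4]]
spare [ 401. -325.   95.]
gA [ 403. -214.   95.]
gB [364. -55.  95.]
gC [ 705. -183.   95.]
tape [639. 337.  48.]
```

```bash
cat >> h.py <<'E'
def st():
    s=manip.get_state(); q=s["tool_rot"]; M=R.from_quat([q[1],q[2],q[3],q[0]]).as_matrix()
    return s,s["eef_pos"],M
def go(x,y,z,yaw=None):
    """shift in tool axes (m) from measured to target; yaw = desired heading of jaw axis (tool z or -z)"""
    s,p,M=st(); d=M.T@(np.array([x,y,z])-p)/1000
    h=np.arctan2(M[1,2],M[0,2]); turn=0
    if yaw is not None:
        e=(yaw-h+np.pi/2)%np.pi-np.pi/2   # world yaw change
        turn=-np.degrees(e)               # tool y points down
    n=np.linalg.norm(d)*1000/41.7
    print("t %.2f pos %s jawyaw %.3f tilt %s gap %.1f F %s"%(s["t"],p.round(1),h,M[:,1].round(3),s["finger_gap"],s["ft_force"].round(1)))
    print("  shift",d.round(4),"turn %.2f"%turn,"rows>=%.1f / %.1f"%(n,abs(turn)/7.16), "q7 %.2f"%s["joints"][6])
E
python3 - <<'E'
from h import *
s,p,M=st(); print(M.round(3))
go(546,-88,230,-0.044)
E
```

```text
[[-0.951 -0.     0.311]
 [-0.311  0.001 -0.951]
 [-0.    -1.    -0.001]]
t 0.25 pos [ 201.8 -617.5  218.1] jawyaw -1.255 tilt [-0.     0.001 -1.   ] gap 92.9 F [ 0.1  0.1 -0.5]
  shift [-0.4917 -0.0114 -0.3964] turn -69.38 rows>=15.1 / 9.7 q7 -0.04
```

```bash
python3 -m inch '[-0.015,-0.005,-0.012,-2,0.08, -0.045,-0.012,-0.036,-6,0.08, -0.075,-0.02,-0.06,-10,0.08, -0.105,-0.028,-0.085,-15,0.08, -0.135,-0.035,-0.109,-19,0.08, -0.165,-0.042,-0.133,-23,0.08, -0.195,-0.042,-0.157,-27,0.08, -0.225,-0.042,-0.181,-32,0.08, -0.255,-0.042,-0.206,-36,0.08, -0.285,-0.042,-0.23,-40,0.08]' 20; python3 -c "
from h import *
go(546,-70,260,-0.044)"
```

```text
t: 1.08
eef_pos: [401.9, -308.9, 260.9]
tool_rot: [-0.344, 0.344, -0.617, 0.618]
ft_force: [0.7, -0.5, -1.2]
finger_gap: 79.9
t 1.08 pos [ 401.9 -308.9  260.9] jawyaw -0.554 tilt [ 0. -0. -1.] gap 79.9 F [ 0.7 -0.5 -1.2]
  shift [-0.279   0.0009 -0.003 ] turn -29.19 rows>=6.7 / 4.1 q7 -0.05
```

```bash
python3 -m inch '[-0.035,0,0,-4,0.08, -0.07,0,0,-8,0.08, -0.105,0,0,-12,0.08, -0.14,0,0,-16,0.08, -0.175,0,0,-20,0.08, -0.21,0,-0.002,-24,0.08, -0.24,0,-0.002,-27,0.08, -0.265,0,-0.003,-29,0.08, -0.275,0,-0.003,-29,0.08, -0.275,0,-0.003,-29,0.08]' 20
python3 - <<'E'
from h import *
import pickle
go(546,-88,260,-0.044)
c=cam("wrist"); pickle.dump(c,open("w1.pkl","wb")); cv2.imwrite("pics/w1.png",c["color"][:,:,::-1])
E
```

```text
t: 1.92
eef_pos: [544.9, -72.8, 260.6]
tool_rot: [0.489, -0.488, 0.512, -0.511]
ft_force: [-0.2, -0.0, -0.7]
finger_gap: 79.9
t 1.92 pos [544.9 -72.8 260.6] jawyaw -0.047 tilt [ 0.     0.002 -1.   ] gap 79.9 F [-0.2 -0.  -0.7]
  shift [0.0151 0.0006 0.0018] turn -0.15 rows>=0.4 / 0.0 q7 -0.16
```

View pics/w1.png

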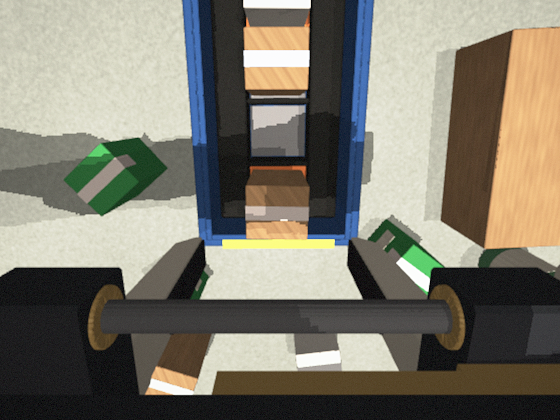

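Run:
```python
from h import *
import pickle
c=pickle.load(open("w1.pkl","rb"))
print(c["cam_to_world"])
crop(c,"pics/w1a.png",180,80,380,255,3.4)
crop(c,"pics/w1b.png",180,0,380,170,3.4)
```

```text
[[ 9.98883447e-01 -4.56968564e-02 -1.19856979e-02  5.47908407e+02]
 [-4.72390360e-02 -9.63029846e-01 -2.65220641e-01  3.87821151e-03]
 [ 5.77164780e-04  2.65490701e-01 -9.64113248e-01  4.27177860e+02]
 [ 0.00000000e+00  0.00000000e+00  0.00000000e+00  1.00000000e+00]]
```

View pics/w1a.png

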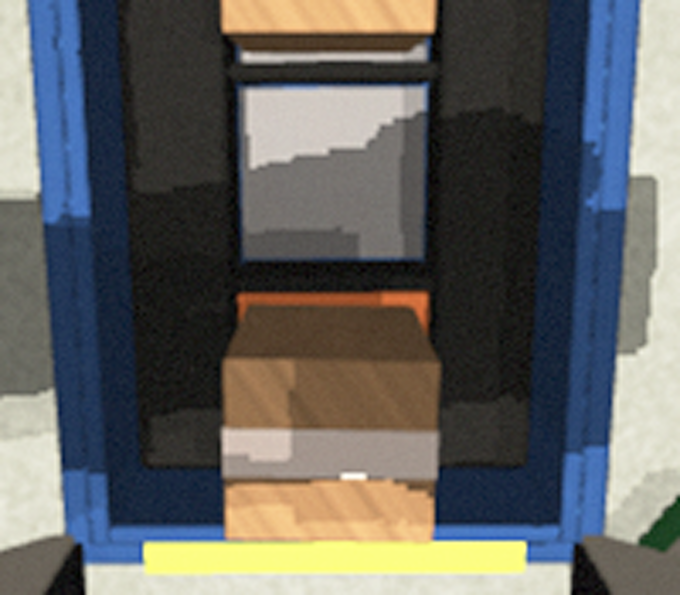

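View pics/w1b.png

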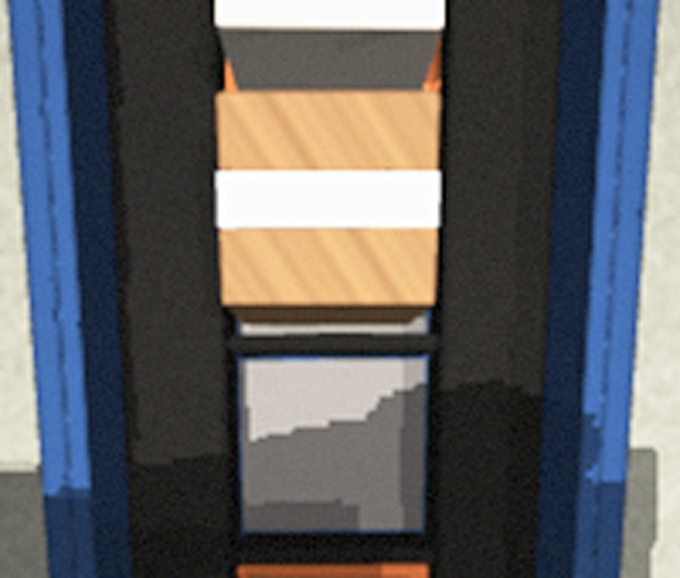

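```bash
cat > m1.py <<'E'
from h import *
import pickle
c=pickle.load(open("w1.pkl","rb"))
A=lambda u,v:((u+.5)/3.4-.5+180,(v+.5)/3.4-.5+80)
def r(n,z,L):
    P=np.array([onz(c,*A(*q),z) for q in L]); print(n,P[:,:2].round(1).tolist(),"mean",P.mean(0)[:2].round(1)); return P
r("rim inner",110,[(92,190),(594,190),(565,525),(107,525)])
r("lip outer -y",105,[(87,562),(583,562)])
r("lip outer long",105,[(28,0),(638,0),(606,480),(67,480)])
r("pad",10,[(243,87),(428,87),(425,260),(243,260)])
r("tall",135,[(222,360),(440,360),(435,541),(226,541)])
r("packedtall",105,[(217,92-272),(442,92-272),(436,304-272),(222,304-272)])
E
python3 m1.py
```

```text
rim inner [[480.0, -15.2], [623.2, -21.9], [616.0, -123.6], [474.0, -116.9]] mean [548.3 -69.4]
lip outer -y [[465.2, -130.9], [623.0, -138.4]] mean [ 544.1 -134.6]
lip outer long [[466.6, 36.9], [635.7, 28.9], [629.7, -111.2], [461.9, -103.2]] mean [548.5 -37.2]
pad [[517.8, 14.3], [585.5, 11.1], [582.9, -52.0], [513.5, -48.8]] mean [549.9 -18.9]
tall [[516.2, -61.1], [575.9, -64.0], [573.4, -117.0], [513.4, -114.1]] mean [544.7 -89.1]
packedtall [[522.3, 79.3], [582.2, 76.4], [579.5, 23.2], [519.8, 26.0]] mean [551.   51.2]
```

```bash
python3 -m inch '[0.008,0.02,0,0,0.076, 0.016,0.045,0,0,0.076, 0.016,0.075,0,0,0.076, 0.016,0.105,0,0,0.076, 0.016,0.13,0,0,0.076, 0.016,0.14,0,0,0.076, 0.016,0.14,0,0,0.076, 0.016,0.14,0,0,0.076]' 20
python3 - <<'E'
from h import *
go(545,-89,96,-0.047)
c=cam("wrist"); cv2.imwrite("pics/w2.png",c["color"][:,:,::-1])
E
```

```text
t: 2.63
eef_pos: [543.3, -93.2, 121.2]
tool_rot: [-0.486, 0.487, -0.513, 0.513]
ft_force: [0.8, 0.0, 0.1]
finger_gap: 75.9
t 2.63 pos [543.3 -93.2 121.2] jawyaw -0.053 tilt [ 0.    -0.001 -1.   ] gap 75.9 F [0.8 0.  0.1]
  shift [-0.0043  0.0252  0.0014] turn -0.35 rows>=0.6 / 0.0 q7 -0.21
```

View pics/w2.png

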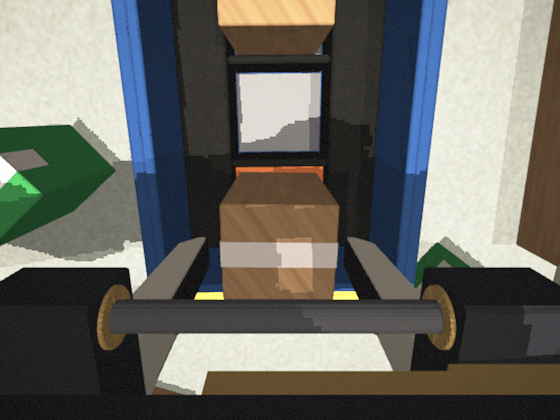

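```bash
python3 -m inch '[-0.004,0.008,0.001,-0.3,0.076, -0.004,0.018,0.001,-0.3,0.076, -0.004,0.025,0.001,-0.3,0.076, -0.004,0.025,0.001,-0.3,0.076,-0.004,0.025,0.001,-0.3,0.05,-0.004,0.025,0.001,-0.3,0.05,-0.004,0.025,0.001,-0.3,0.05,-0.004,0.025,0.001,-0.3,0.05]' 25
python3 - <<'E'
from h import *
go(545,-89,96,-0.047)
E
```

```text
t: 3.35
eef_pos: [544.9, -87.7, 95.9]
tool_rot: [-0.489, 0.488, -0.511, 0.511]
ft_force: [-0.2, 0.5, -1.0]
finger_gap: 59.7
t 3.35 pos [544.9 -87.7  95.9] jawyaw -0.046 tilt [ 0.001  0.    -1.   ] gap 59.7 F [-0.2  0.5 -1. ]
  shift [ 0.0013 -0.0001  0.0002] turn 0.09 rows>=0.0 / 0.0 q7 -0.23
```

```bash
python3 -c "
from h import *
go(549.4,-17.4,128,-0.047)"
python3 -m inch '[0,-0.005,0,0,0.05, 0,-0.015,0,0,0.05, 0,-0.026,0,0,0.05, 0,-0.032,0,0,0.05, -0.010,-0.032,0,0,0.05, -0.028,-0.032,0.001,0,0.05, -0.048,-0.032,0.001,0,0.05, -0.063,-0.032,0.001,0,0.05, -0.07,-0.032,0.001,0,0.05, -0.07,-0.032,0.001,0,0.05]' 25
python3 - <<'E'
from h import *
go(549.4,-17.4,128,-0.047)
c=cam("wrist"); cv2.imwrite("pics/w3.png",c["color"][:,:,::-1])
c=cam("side"); crop(c,"pics/d3.png",180,130,360,280,4)
E
```

```text
t 3.35 pos [544.9 -87.7  95.9] jawyaw -0.046 tilt [ 0.001  0.    -1.   ] gap 59.7 F [-0.2  0.5 -1. ]
  shift [-0.0704 -0.032   0.0013] turn 0.09 rows>=1.9 / 0.0 q7 -0.23
t: 4.18
eef_pos: [548.6, -14.5, 127.9]
tool_rot: [0.49, -0.489, 0.511, -0.51]
ft_force: [0.1, 0.2, -2.5]
finger_gap: 59.9
t 4.18 pos [548.6 -14.5 127.9] jawyaw -0.041 tilt [ 0.     0.002 -1.   ] gap 59.9 F [ 0.1  0.2 -2.5]
  shift [ 0.0029 -0.0001  0.0009] turn 0.35 rows>=0.1 / 0.0 q7 -0.34
```

View pics/w3.png

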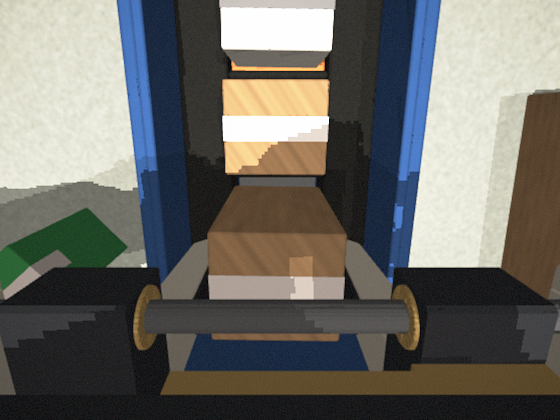

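View pics/d3.png

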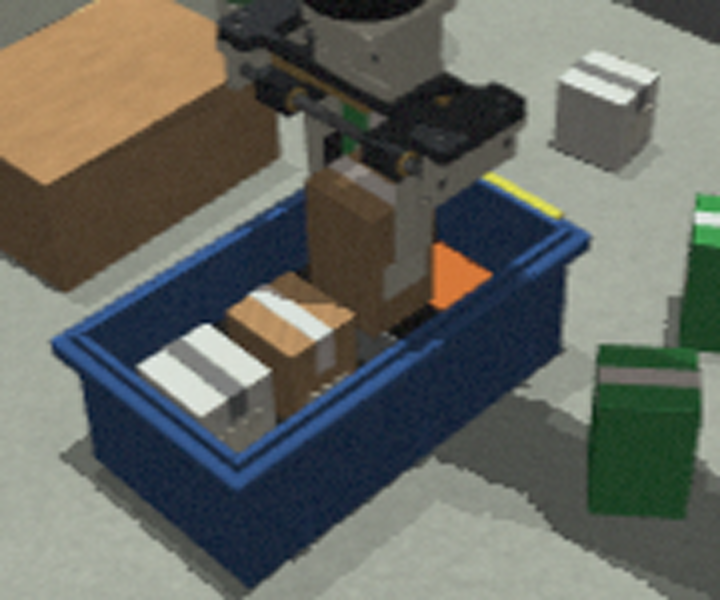

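```bash
python3 -m inch '[0.001,0.01,0.001,0.3,0.05, 0.001,0.025,0.001,0.3,0.05,0.001,0.04,0.001,0.3,0.05,0.001,0.04,0.001,0.3,0.05,0.001,0.04,0.001,0.3,0.05]' 25
python3 - <<'E'
from h import *
go(549.4,-17.4,66,-0.047)
c=cam("wrist"); crop(c,"pics/w4.png",130,80,430,300,2.6)
print(c["cam_to_world"][:3,3])
import pickle; pickle.dump(c,open("w4.pkl","wb"))
E
```

```text
t: 4.7
eef_pos: [548.8, -20.2, 86.6]
tool_rot: [0.486, -0.488, 0.513, -0.512]
ft_force: [0.6, -0.2, -3.2]
finger_gap: 59.8
t 4.70 pos [548.8 -20.2  86.6] jawyaw -0.053 tilt [-0.003 -0.001 -1.   ] gap 59.8 F [ 0.6 -0.2 -3.2]
  shift [-0.0028  0.0206  0.0005] turn -0.32 rows>=0.5 / 0.0 q7 -0.37
[552.78362565  52.96821764 252.92090929]
```

View pics/w4.png

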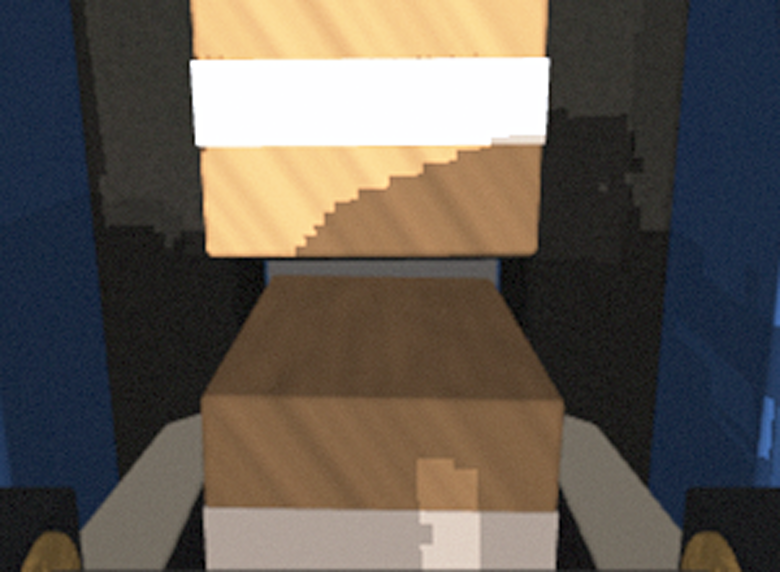

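Run:
```python
from h import *
import pickle; c=pickle.load(open("w4.pkl","rb"))
A=lambda u,v:((u+.5)/2.6-.5+130,(v+.5)/2.6-.5+80)
for n,z,u,v in [("topL",125.6,203,396),("topR",125.6,560,396),("botL",30.6,268,277),("botR",30.6,496,277),("packL",105,206,254),("packR",105,538,254)]:
    print(n,onz(c,*A(u,v),z).round(1))
go(549.4,-18.0,67,-0.047)
```

```text
topL [521.    6.9 125.6]
topR [579.1   3.8 125.6]
botL [518.9   6.   30.6]
botR [581.1   2.7  30.6]
packL [519.5  26.5 105. ]
packR [579.3  23.4 105. ]
t 4.75 pos [549.7 -19.8  87.4] jawyaw -0.052 tilt [-0.001 -0.    -1.   ] gap 59.8 F [ 0.7 -0.2 -1.8]
  shift [-0.0018  0.0204 -0.0004] turn -0.30 rows>=0.5 / 0.0 q7 -0.37
```

```bash
python3 -m inch '[-0.002,0.002,0,-0.3,0.05,-0.002,0.005,0,-0.3,0.05,-0.002,0.008,0,-0.3,0.05,-0.002,0.010,0,-0.3,0.05,-0.002,0.010,0,-0.3,0.05]' 25
python3 - <<'E'
from h import *
go(549.4,-17.2,66,-0.047)
E
```

```text
t: 5.17
eef_pos: [549.5, -16.9, 77.3]
tool_rot: [0.488, -0.489, 0.511, -0.511]
ft_force: [0.1, 0.4, -3.3]
finger_gap: 60.1
t 5.17 pos [549.5 -16.9  77.3] jawyaw -0.045 tilt [-0.001 -0.    -1.   ] gap 60.1 F [ 0.1  0.4 -3.3]
  shift [ 0.0003  0.0113 -0.    ] turn 0.09 rows>=0.3 / 0.0 q7 -0.37
```

Well centred; lower slowly to touch-down.

```bash
python3 -m inch '[0,0.0025,0,0,0.05,0,0.005,0,0,0.05,0,0.007,0,0,0.05,0,0.0085,0,0,0.05,0,0.0095,0,0,0.05,0,0.010,0,0,0.05]' 25
python3 - <<'E'
from h import *
go(549.4,-17.2,66,-0.047)
E
```

```text
t: 5.67
eef_pos: [549.7, -16.8, 67.5]
tool_rot: [0.488, -0.489, 0.511, -0.511]
ft_force: [-0.8, -0.4, -3.5]
finger_gap: 59.9
t 5.67 pos [549.7 -16.8  67.5] jawyaw -0.045 tilt [-0.  0. -1.] gap 59.9 F [-0.8 -0.4 -3.5]
  shift [ 0.0004  0.0015 -0.0003] turn 0.09 rows>=0.0 / 0.0 q7 -0.38
```

```bash
python3 -m inch '[0,0.0007,0,0,0.05,0,0.0014,0,0,0.05,0,0.002,0,0,0.05,0,0.002,0,0,0.05]' 25
python3 - <<'E'
from h import *
go(549.4,-17.2,66,-0.047)
E
```

```text
t: 6.0
eef_pos: [549.9, -16.8, 65.9]
tool_rot: [-0.489, 0.488, -0.511, 0.511]
ft_force: [-0.1, -0.6, -1.0]
finger_gap: 60.0
t 6.00 pos [549.9 -16.8  65.9] jawyaw -0.045 tilt [ 0. -0. -1.] gap 60.0 F [-0.1 -0.6 -1. ]
  shift [ 0.0004 -0.0001 -0.0004] turn 0.09 rows>=0.0 / 0.0 q7 -0.38
```

```bash
python3 -m inch '[0,0,0,0,0.062,0,0,0,0,0.066,0,0,0,0,0.074,0,0,0,0,0.074,0,-0.01,0,0,0.074,0,-0.03,0,0,0.074,0,-0.06,0,0,0.074,0,-0.095,0,0,0.074,0,-0.13,0,0,0.074,0.005,-0.16,0,0,0.074]' 25
python3 - <<'E'
from h import *
go(594,-335,235,0.076)
c=cam("wrist"); cv2.imwrite("pics/w5.png",c["color"][:,:,::-1])
E
```

```text
t: 6.83
eef_pos: [549.9, -20.2, 229.1]
tool_rot: [-0.49, 0.488, -0.51, 0.511]
ft_force: [0.2, 0.6, -0.3]
finger_gap: 73.6
t 6.83 pos [549.9 -20.2 229.1] jawyaw -0.043 tilt [ 0.003  0.001 -1.   ] gap 73.6 F [ 0.2  0.6 -0.3]
  shift [ 0.3126 -0.0062  0.0577] turn -6.83 rows>=7.6 / 1.0 q7 -0.26
```

View pics/w5.png

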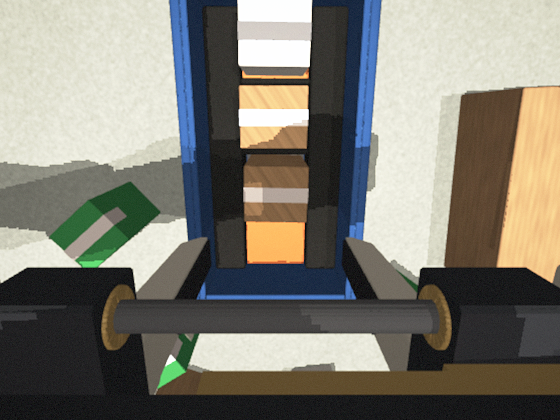

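```bash
python3 -m inch '[0.015,-0.004,0.003,-1,0.085, 0.045,-0.006,0.009,-2,0.085, 0.085,-0.006,0.016,-3,0.085, 0.125,-0.006,0.023,-4,0.085, 0.165,-0.006,0.03,-5,0.085, 0.205,-0.006,0.037,-6,0.085, 0.245,-0.006,0.044,-7,0.085, 0.285,-0.006,0.052,-7,0.085, 0.325,-0.006,0.056,-7,0.085, 0.355,-0.006,0.057,-7,0.085]' 25;  python3 -m inch '[0.01,0,0,0,0.085,0.01,0,0,0,0.085,0.01,0,0,0,0.085]' 25
python3 - <<'E'
from h import *
import pickle
go(594,-335,235,0.076)
c=cam("wrist"); cv2.imwrite("pics/w6.png",c["color"][:,:,::-1]); pickle.dump(c,open("w6.pkl","wb"))
E
```

```text
t: 7.72
eef_pos: [589.5, -383.5, 231.7]
tool_rot: [-0.518, 0.519, -0.481, 0.482]
ft_force: [0.4, 0.7, -0.9]
finger_gap: 85.0
t: 7.97
eef_pos: [591.3, -387.7, 231.6]
tool_rot: [0.52, -0.518, 0.481, -0.48]
ft_force: [0.1, -0.0, -0.3]
finger_gap: 85.2
t 7.97 pos [ 591.3 -387.7  231.6] jawyaw 0.077 tilt [ 0.     0.002 -1.   ] gap 85.2 F [ 0.1 -0.  -0.3]
  shift [-0.0523 -0.0033  0.0068] turn 0.07 rows>=1.3 / 0.0 q7 0.43
```

View pics/w6.png

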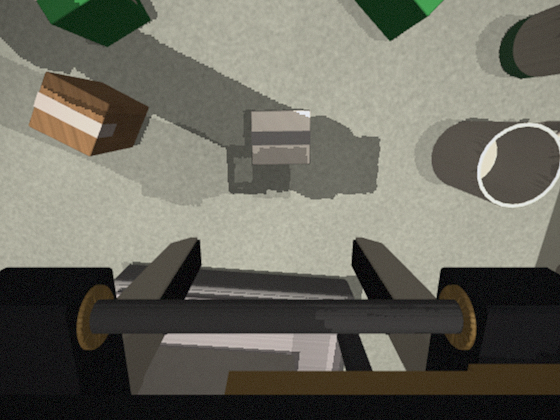

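Run:
```python
from h import *
import pickle
c=pickle.load(open("w6.pkl","rb")); crop(c,"pics/w6a.png",230,90,330,190,6)
```

```text
(no output)
```

View pics/w6a.png

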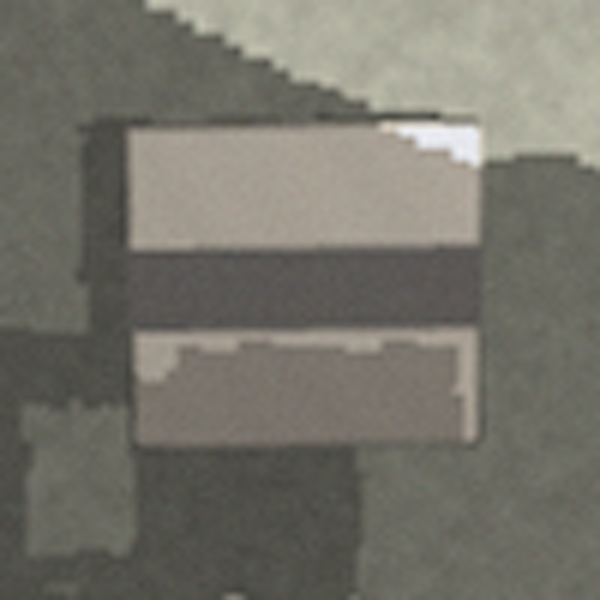

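Run:
```python
from h import *
import pickle
c=pickle.load(open("w6.pkl","rb"))
A=lambda u,v:((u+.5)/6-.5+230,(v+.5)/6-.5+90)
P=np.array([onz(c,*A(*q),65) for q in [(129,128),(481,124),(478,442),(136,445)]]);print(P.round(1),P.mean(0))
print(np.arctan2(P[1,1]-P[0,1],P[1,0]-P[0,0]),np.arctan2(P[2,1]-P[3,1],P[2,0]-P[3,0]))
go(P.mean(0)[0],P.mean(0)[1],80,0.085)
```

```text
[[ 560.1 -312.    65. ]
 [ 618.5 -306.9   65. ]
 [ 623.6 -359.7   65. ]
 [ 564.3 -364.8   65. ]] [ 591.61687166 -335.86226877   65.        ]
0.08748543011161843 0.08525667003517313
t 8.02 pos [ 591.9 -386.1  232. ] jawyaw 0.080 tilt [ 0.001  0.003 -1.   ] gap 85.3 F [-0.2 -0.3  0.3]
  shift [-0.0497  0.1521  0.0036] turn -0.31 rows>=3.8 / 0.0 q7 0.43
```

```bash
python3 -m inch '[-0.012,0.005,0.002,-0.3,0.085,-0.030,0.02,0.004,-0.3,0.085,-0.045,0.045,0.004,-0.3,0.085,-0.05,0.075,0.004,-0.3,0.085,-0.05,0.105,0.004,-0.3,0.085,-0.05,0.13,0.004,-0.3,0.085,-0.05,0.145,0.004,-0.3,0.085,-0.05,0.147,0.004,-0.3,0.085]' 20; python3 -m inch '[0,0,0,0,0.085,0,0,0,0,0.085]' 20
python3 - <<'E'
from h import *
go(592.3,-335.6,26,0.086)
c=cam("wrist"); cv2.imwrite("pics/w7.png",c["color"][:,:,::-1])
E
```

```text
t: 8.68
eef_pos: [589.7, -334.4, 81.7]
tool_rot: [-0.521, 0.521, -0.48, 0.475]
ft_force: [-0.9, -0.8, 0.1]
finger_gap: 85.0
t: 8.85
eef_pos: [592.8, -337.4, 86.5]
tool_rot: [0.521, -0.52, 0.478, -0.479]
ft_force: [-0.1, 0.6, -0.1]
finger_gap: 85.2
t 8.85 pos [ 592.8 -337.4   86.5] jawyaw 0.084 tilt [ 0.003 -0.    -1.   ] gap 85.2 F [-0.1  0.6 -0.1]
  shift [-0.0019  0.0605 -0.0005] turn -0.11 rows>=1.5 / 0.0 q7 0.30
```

View pics/w7.png

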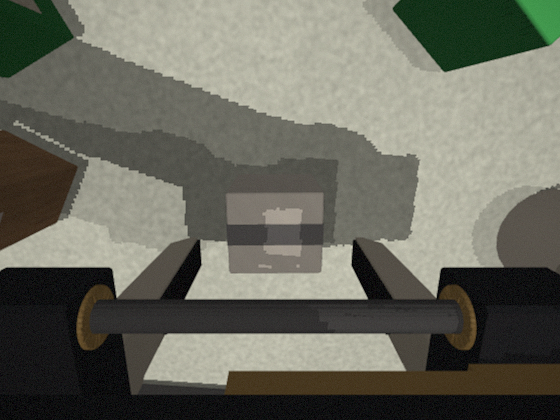

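```bash
python3 -m inch '[-0.002,0.01,0,0,0.085,-0.002,0.025,0,0,0.085,-0.002,0.042,0,0,0.085,-0.002,0.054,0,0,0.085,-0.002,0.060,0,0,0.085,-0.002,0.060,0,0,0.085,-0.002,0.060,0,0,0.07,-0.002,0.06,0,0,0.05,-0.002,0.06,0,0,0.05,-0.002,0.06,0,0,0.05]' 20; python3 -c "
from h import *
go(592.3,-335.6,26,0.086)"
```

```text
t: 9.73
eef_pos: [591.7, -337.1, 25.6]
tool_rot: [0.52, -0.52, 0.479, -0.48]
ft_force: [0.2, -0.5, -0.9]
finger_gap: 63.0
t 9.73 pos [ 591.7 -337.1   25.6] jawyaw 0.082 tilt [ 0.002 -0.001 -1.   ] gap 63.0 F [ 0.2 -0.5 -0.9]
  shift [-0.0015 -0.0004  0.0007] turn -0.24 rows>=0.0 / 0.0 q7 0.28
```

```bash
python3 -m inch '[0,0,0,0,0.05,0,0,0,0,0.05,0,0,0,0,0.05,0,-0.006,0,0,0.05,0,-0.02,0,0,0.05,0,-0.04,0,0,0.05,0,-0.065,0,0,0.05,0,-0.095,0,0,0.05,0,-0.125,0,0,0.05,0,-0.14,0,0,0.05]' 25; python3 -c "
from h import *
go(546.1,-89.9,165,-0.047)"
```

```text
t: 10.57
eef_pos: [592.6, -337.3, 169.7]
tool_rot: [0.521, -0.519, 0.477, -0.481]
ft_force: [0.5, -0.3, -1.4]
finger_gap: 59.5
t 10.57 pos [ 592.6 -337.3  169.7] jawyaw 0.082 tilt [ 0.006 -0.002 -1.   ] gap 59.5 F [ 0.5 -0.3 -1.4]
  shift [-0.2503  0.0039 -0.0262] turn 7.39 rows>=6.0 / 1.0 q7 0.33
```

```bash
python3 -m inch '[-0.008,0,-0.001,0.5,0.05,-0.025,0,-0.003,1,0.05,-0.05,0,-0.005,2,0.05,-0.08,0,-0.008,3,0.05,-0.11,0,-0.012,4,0.05,-0.14,0,-0.015,5,0.05,-0.17,0,-0.018,6,0.05,-0.2,0,-0.021,7,0.05,-0.225,0,-0.024,7.4,0.05,-0.24,0,-0.026,7.4,0.05]' 25;python3 -m inch '[-0.008,0,-0.001,0,0.05,-0.01,0,-0.001,0,0.05,-0.01,0,-0.001,0,0.05,-0.01,0,-0.001,0,0.05]' 25
python3 - <<'E'
from h import *
import pickle
go(546.1,-89.9,165,-0.047)
c=cam("wrist"); cv2.imwrite("pics/w8.png",c["color"][:,:,::-1]); pickle.dump(c,open("w8.pkl","wb"))
E
```

```text
t: 11.4
eef_pos: [543.2, -94.7, 163.8]
tool_rot: [0.489, -0.489, 0.512, -0.509]
ft_force: [0.8, 0.5, -1.6]
finger_gap: 59.4
t: 11.73
eef_pos: [544.9, -91.5, 164.3]
tool_rot: [-0.487, 0.488, -0.512, 0.512]
ft_force: [1.0, -0.3, -1.8]
finger_gap: 59.8
t 11.73 pos [544.9 -91.5 164.3] jawyaw -0.049 tilt [-0.001 -0.001 -1.   ] gap 59.8 F [ 1.  -0.3 -1.8]
  shift [-0.0016 -0.0007  0.0011] turn -0.14 rows>=0.1 / 0.0 q7 -0.17
```

View pics/w8.png

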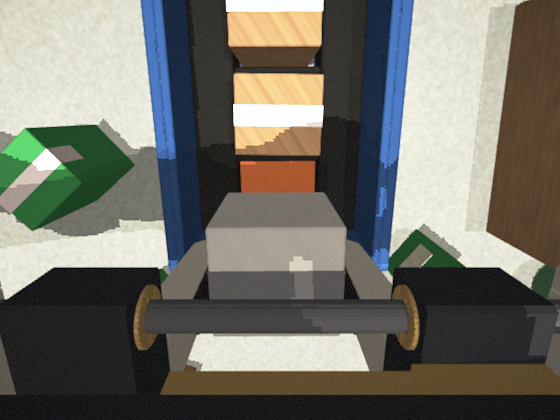

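Run:
```python
from h import *
import pickle
c=pickle.load(open("w8.pkl","rb"))
for n,z,u,v in [("topL",203.7,208,228),("topR",203.7,345,228),("botL",138.7,220,193.5),("botR",138.7,331,193.5),("tall ne",105,233,73),("",105,323,73),("",105,321.5,157),("",105,235,157)]:
    print(n,onz(c,u,v,z).round(1))
```

```text
topL [517.4 -62.5 203.7]
topR [574.9 -65.4 203.7]
botL [511.3 -63.1 138.7]
botR [579.7 -66.5 138.7]
tall ne [521.3   9.8 105. ]
 [580.3   6.8 105. ]
 [578.7 -48.2 105. ]
 [517.9 -45.2 105. ]
```

```bash
python3 -m inch '[-0.002,0.006,0.001,0,0.05,-0.002,0.018,0.001,0,0.05,-0.002,0.034,0.001,0,0.05,-0.002,0.048,0.001,0,0.05,-0.002,0.055,0.001,0,0.05,-0.002,0.055,0.001,0,0.05,-0.002,0.055,0.001,0,0.05]' 25; python3 -c "
from h import *
go(546.1,-89.4,66,-0.047)"
```

```text
t: 12.37
eef_pos: [546.2, -88.2, 109.4]
tool_rot: [0.488, -0.488, 0.512, -0.512]
ft_force: [0.3, 0.1, -1.3]
finger_gap: 59.8
t 12.37 pos [546.2 -88.2 109.4] jawyaw -0.048 tilt [-0.  0. -1.] gap 59.8 F [ 0.3  0.1 -1.3]
  shift [ 0.0012  0.0434 -0.    ] turn -0.06 rows>=1.0 / 0.0 q7 -0.21
```

```bash
python3 -m inch '[0.001,0.006,0,0,0.05,0.001,0.016,0,0,0.05,0.001,0.026,0,0,0.05,0.001,0.033,0,0,0.05,0.001,0.036,0,0,0.05,0.001,0.038,0,0,0.05,0.001,0.0395,0,0,0.05,0.001,0.041,0,0,0.05,0.001,0.042,0,0,0.05,0.001,0.042,0,0,0.05]' 25; python3 -c "
from h import *
go(546.1,-89.4,66,-0.047)"
```

```text
t: 13.2
eef_pos: [546.1, -88.8, 67.7]
tool_rot: [-0.488, 0.488, -0.512, 0.512]
ft_force: [0.3, -0.5, -1.6]
finger_gap: 59.6
t 13.20 pos [546.1 -88.8  67.7] jawyaw -0.047 tilt [ 0. -0. -1.] gap 59.6 F [ 0.3 -0.5 -1.6]
  shift [ 0.0006  0.0017 -0.    ] turn -0.01 rows>=0.0 / 0.0 q7 -0.23
```

```bash
python3 -m inch '[0,0.0007,0,0,0.05,0,0.0014,0,0,0.05,0,0.002,0,0,0.05,0,0.0024,0,0,0.05,0,0.0024,0,0,0.05]' 25; python3 -c "
from h import *
go(546.1,-89.4,66,-0.047)"
```

```text
t: 13.62
eef_pos: [546.1, -88.8, 65.5]
tool_rot: [-0.488, 0.488, -0.512, 0.512]
ft_force: [0.1, 0.4, -0.3]
finger_gap: 59.7
t 13.62 pos [546.1 -88.8  65.5] jawyaw -0.047 tilt [ 0. -0. -1.] gap 59.7 F [ 0.1  0.4 -0.3]
  shift [ 0.0006 -0.0005  0.    ] turn -0.01 rows>=0.0 / 0.0 q7 -0.24
```

```bash
python3 -m inch '[0,0,0,0,0.062,0,0,0,0,0.066,0,0,0,0,0.074,0,0,0,0,0.074,0,-0.01,0,0,0.074,0,-0.03,0,0,0.074,0,-0.06,0,0,0.074,0,-0.095,0,0,0.074,-0.01,-0.125,0,-4,0.074,-0.04,-0.145,0,-10,0.074]' 25
python3 - <<'E'
from h import *
import pickle
go(434,341.8,200,0.078+np.pi/2)
for n in("scene","side"):
    c=cam(n); pickle.dump(c,open(n+"9.pkl","wb"))
    if n=="scene": crop(c,"pics/s9.png",130,140,360,300,3.4)
    else: crop(c,"pics/d9.png",150,130,410,280,3)
E
```

```text
t: 14.45
eef_pos: [549.2, -54.2, 214.0]
tool_rot: [-0.529, 0.53, -0.466, 0.471]
ft_force: [0.2, -0.5, -1.5]
finger_gap: 74.1
t 14.45 pos [549.2 -54.2 214. ] jawyaw 0.122 tilt [ 0.005 -0.005 -1.   ] gap 74.1 F [ 0.2 -0.5 -1.5]
  shift [-0.4071  0.0115 -0.0663] turn -87.49 rows>=9.9 / 12.2 q7 -0.07
```

View pics/s9.png

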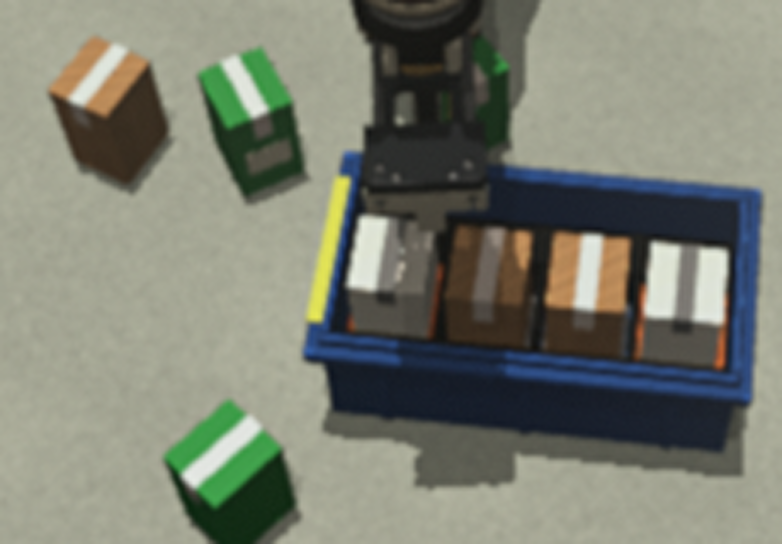

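View pics/d9.png

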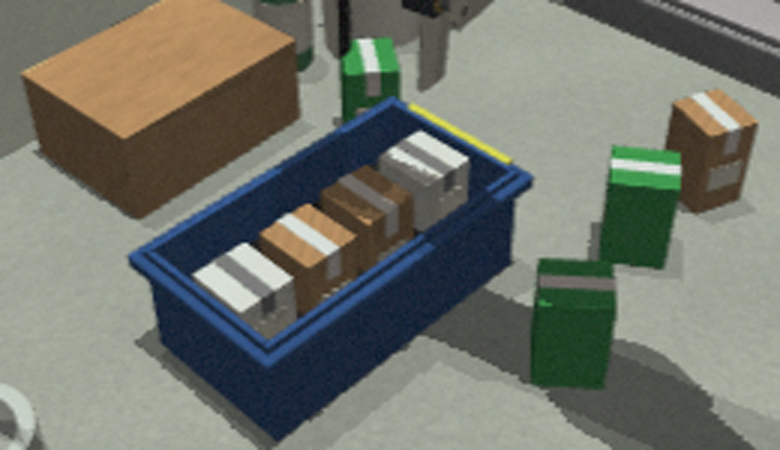

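```bash
python3 -c "
from h import *
go(490,341.8,230,0.078+np.pi/2)"
```

```text
t 14.55 pos [550.8 -42.6 215.6] jawyaw 0.136 tilt [ 0.011  0.004 -1.   ] gap 73.9 F [ 0.5  0.1 -0.1]
  shift [-0.3891 -0.0134 -0.0079] turn -86.67 rows>=9.3 / 12.1 q7 -0.07
```

```bash
python3 -m inch '[-0.015,-0.003,0,-4,0.06,-0.04,-0.006,-0.001,-10,0.06,-0.07,-0.01,-0.002,-16,0.06,-0.1,-0.013,-0.002,-22,0.06,-0.13,-0.013,-0.003,-28,0.06,-0.16,-0.013,-0.004,-34,0.06,-0.19,-0.013,-0.004,-40,0.06,-0.22,-0.013,-0.005,-46,0.06,-0.25,-0.013,-0.005,-52,0.06,-0.28,-0.013,-0.006,-58,0.06]' 25; python3 -c "
from h import *
go(490,341.8,230,0.078+np.pi/2)"
```

```text
t: 15.38
eef_pos: [506.1, 228.9, 223.3]
tool_rot: [-0.691, 0.691, -0.15, 0.15]
ft_force: [0.1, -0.2, -0.0]
finger_gap: 59.9
t 15.38 pos [506.1 228.9 223.3] jawyaw 1.144 tilt [-0.    -0.001 -1.   ] gap 59.9 F [ 0.1 -0.2 -0. ]
  shift [-0.0614 -0.0068  0.0961] turn -28.94 rows>=2.7 / 4.0 q7 0.28
```

```bash
python3 -m inch '[-0.015,-0.001,0.02,-5,0.06,-0.03,-0.003,0.045,-11,0.06,-0.045,-0.006,0.07,-17,0.06,-0.055,-0.006,0.085,-23,0.06,-0.06,-0.006,0.093,-27,0.06,-0.06,-0.006,0.094,-28,0.06,-0.06,-0.006,0.094,-28,0.06,-0.06,-0.006,0.094,-28,0.06]' 25
python3 - <<'E'
from h import *
import pickle
go(490,341.8,230,0.078+np.pi/2)
print(manip.get_state()["joints"].round(2))
c=cam("wrist"); cv2.imwrite("pics/w10.png",c["color"][:,:,::-1]); pickle.dump(c,open("w10.pkl","wb"))
E
```

```text
t: 16.05
eef_pos: [491.7, 337.1, 228.9]
tool_rot: [-0.706, 0.707, 0.019, -0.019]
ft_force: [0.7, 0.3, -0.7]
finger_gap: 60.2
t 16.05 pos [491.7 337.1 228.9] jawyaw 1.625 tilt [-0.    -0.002 -1.   ] gap 60.2 F [ 0.7  0.3 -0.7]
  shift [-0.0015 -0.0011  0.0048] turn -1.36 rows>=0.1 / 0.2 q7 0.53
[-0.15  0.64 -0.84  1.56  0.51  1.17  0.53]
```

View pics/w10.png

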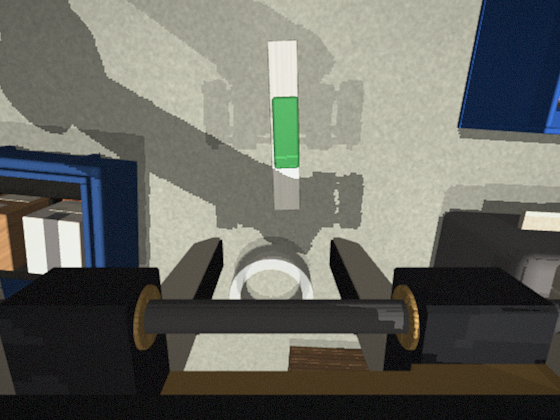

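Run:
```python
from h import *
import pickle
c=pickle.load(open("w10.pkl","rb")); crop(c,"pics/w10a.png",235,25,335,225,3)
for z,L in [(72,[(273,97),(297.5,97),(299,167),(274.5,167.5)]),(18,[(269,41),(296.5,40),(300,210),(275,210.5)])]:
    P=np.array([onz(c,*q,z) for q in L]);print(P.round(1).tolist(),P.mean(0).round(1)); m1=(P[0]+P[1])/2;m2=(P[2]+P[3])/2; print(np.arctan2(m2[1]-m1[1],m2[0]-m1[0]))
```

```text
[[400.7, 328.1, 72.0], [399.4, 351.6, 72.0], [466.7, 358.0, 72.0], [468.6, 333.1, 72.0]] [433.9 342.7  72. ]
0.08381991348291291
[[341.2, 320.3, 18.0], [338.6, 349.6, 18.0], [528.0, 367.4, 18.0], [530.3, 336.7, 18.0]] [434.5 343.5  18. ]
0.09007645952591739
```

View pics/w10a.png

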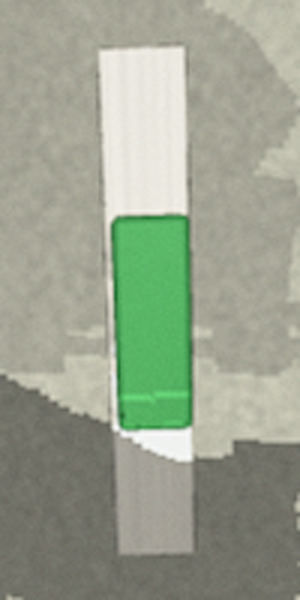

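```bash
python3 -c "
from h import *
go(434.2,342.8,60,0.086+np.pi/2)"
python3 -m inch '[-0.012,0.004,0.0,-0.8,0.05,-0.03,0.015,0.0,-1.5,0.05,-0.046,0.035,0.0,-1.8,0.05,-0.055,0.06,0.001,-1.8,0.05,-0.056,0.09,0.001,-1.8,0.05,-0.056,0.12,0.001,-1.8,0.05,-0.056,0.14,0.001,-1.8,0.05,-0.056,0.15,0.001,-1.8,0.05,-0.056,0.15,0.001,-1.8,0.05,-0.056,0.15,0.001,-1.8,0.05]' 25
python3 - <<'E'
from h import *
import pickle
go(434.2,342.8,26,0.086+np.pi/2)
print(manip.get_state()["joints"].round(2))
c=cam("wrist"); cv2.imwrite("pics/w11.png",c["color"][:,:,::-1])
E
```

```text
t 16.10 pos [491.9 336.9 229. ] jawyaw 1.625 tilt [ 0.    -0.002 -1.   ] gap 60.1 F [-0.6  0.   0.4]
  shift [-0.0573  0.169   0.0092] turn -1.83 rows>=4.3 / 0.3 q7 0.53
t: 16.93
eef_pos: [435.8, 336.2, 79.8]
tool_rot: [0.707, -0.706, -0.031, 0.031]
ft_force: [0.1, 1.0, 0.8]
finger_gap: 50.2
t 16.93 pos [435.8 336.2  79.8] jawyaw 1.658 tilt [ 0.  0. -1.] gap 50.2 F [0.1 1.  0.8]
  shift [-0.001   0.0538  0.0067] turn 0.09 rows>=1.3 / 0.0 q7 0.32
[-0.25  0.75 -0.73  1.85  0.68  0.81  0.32]
```

View pics/w11.png

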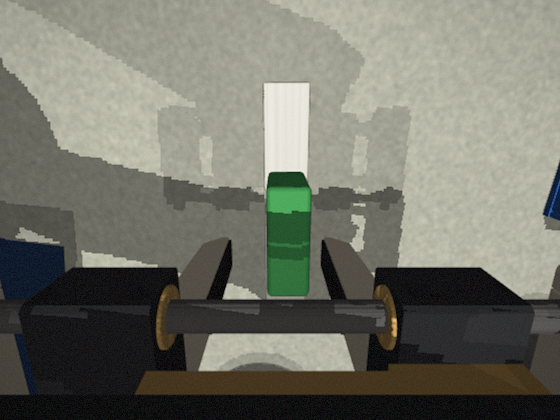

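```bash
python3 -m inch '[-0.001,0,0.003,0,0.05,-0.001,0.002,0.0065,0,0.05,-0.001,0.01,0.0065,0,0.05,-0.001,0.024,0.0065,0,0.05,-0.001,0.039,0.0065,0,0.05,-0.001,0.050,0.0065,0,0.05,-0.001,0.0535,0.0065,0,0.05,-0.001,0.0535,0.0065,0,0.05,-0.001,0.0535,0.0065,0,0.05]' 25
python3 - <<'E'
from h import *
import pickle
go(434.2,342.8,26,0.086+np.pi/2)
c=cam("wrist"); cv2.imwrite("pics/w12.png",c["color"][:,:,::-1])
E
```

```text
t: 17.73
eef_pos: [433.7, 343.2, 26.0]
tool_rot: [0.707, -0.706, -0.032, 0.031]
ft_force: [0.3, -0.5, 0.8]
finger_gap: 50.3
t 17.73 pos [433.7 343.2  26. ] jawyaw 1.660 tilt [ 0.  0. -1.] gap 50.3 F [ 0.3 -0.5  0.8]
  shift [ 0.0005 -0.     -0.0004] turn 0.18 rows>=0.0 / 0.0 q7 0.25
```

View pics/w12.png

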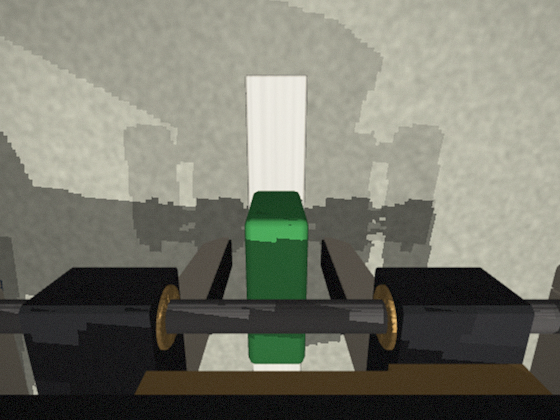

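Centred. Close and lift.

```bash
python3 -m inch '[0,0,0,0,0.035,0,0,0,0,0.02,0,0,0,0,0.015,0,0,0,0,0.015,0,0,0,0,0.015,0,0,0,0,0.015]' 35; python3 -m inch '[0,-0.005,0,0,0.015,0,-0.018,0,0,0.015,0,-0.038,0,0,0.015,0,-0.065,0,0,0.015,0,-0.095,0,0,0.015,0,-0.12,0,0,0.015,0,-0.14,0,0,0.015,0,-0.14,0,0,0.015]' 35;python3 - <<'E'
from h import *
t=np.array([551,16.2]);yw=-0.047; ax=np.array([-np.sin(yw),np.cos(yw)])
for y in(-137,137,0): print(y,(t+ax*y).round(1))
p=t+ax*-136
go(p[0],p[1],165,yw+np.pi/2)
print(manip.get_state()["joints"].round(2))
E
```

```text
t: 18.28
eef_pos: [433.8, 343.0, 26.1]
tool_rot: [0.707, -0.706, -0.032, 0.031]
ft_force: [0.4, 1.0, 0.7]
finger_gap: 26.3
t: 18.95
eef_pos: [434.8, 345.1, 170.8]
tool_rot: [0.708, -0.704, -0.034, 0.029]
ft_force: [-0.4, 1.4, -0.9]
finger_gap: 25.9
-137 [ 544.6 -120.6]
137 [557.4 153. ]
0 [551.   16.2]
t 18.95 pos [434.8 345.1 170.8] jawyaw 1.660 tilt [ 0.006  0.006 -1.   ] gap 25.9 F [-0.4  1.4 -0.9]
  shift [ 0.068   0.0036 -0.4727] turn 7.80 rows>=11.5 / 1.1 q7 0.41
[-0.2   0.64 -0.83  1.76  0.56  0.99  0.41]
```

```bash
python3 -m inch '[0.001,-0.001,-0.01,0.3,0.015,0.005,-0.003,-0.03,0.8,0.015,0.009,-0.006,-0.06,1.5,0.015,0.013,-0.006,-0.092,2.2,0.015,0.018,-0.006,-0.124,2.8,0.015,0.022,-0.006,-0.156,3.4,0.015,0.027,-0.006,-0.188,4,0.015,0.031,-0.006,-0.22,4.6,0.015,0.036,-0.006,-0.252,5.2,0.015,0.041,-0.006,-0.284,5.8,0.015]' 35
python3 - <<'E'
from h import *
go(544.6,-119.6,172,-.047+np.pi/2)
print(manip.get_state()["joints"].round(2))
E
```

```text
t: 19.78
eef_pos: [498.2, 60.2, 170.1]
tool_rot: [-0.707, 0.708, -0.006, 0.003]
ft_force: [0.4, -0.6, -2.1]
finger_gap: 26.2
t 19.78 pos [498.2  60.2 170.1] jawyaw 1.557 tilt [-0.004 -0.002 -1.   ] gap 26.2 F [ 0.4 -0.6 -2.1]
  shift [ 0.0488 -0.0018 -0.1792] turn 1.92 rows>=4.5 / 0.3 q7 0.84
[ 0.39  0.58 -0.85  1.89  0.54  0.93  0.84]
```

```bash
python3 -m inch '[0.008,0,-0.03,0.3,0.015,0.016,-0.002,-0.06,0.7,0.015,0.025,-0.002,-0.09,1.1,0.015,0.033,-0.002,-0.12,1.5,0.015,0.042,-0.002,-0.148,1.8,0.015,0.047,-0.002,-0.165,1.8,0.015,0.048,-0.002,-0.173,1.8,0.015,0.048,-0.002,-0.175,1.8,0.015,0.048,-0.002,-0.175,1.8,0.015,0.048,-0.002,-0.175,1.8,0.015]' 35
python3 - <<'E'
from h import *
import pickle
go(544.6,-119.6,172,-.047+np.pi/2)
print(manip.get_state()["joints"].round(2))
c=cam("wrist"); cv2.imwrite("pics/w13.png",c["color"][:,:,::-1]);pickle.dump(c,open("w13.pkl","wb"))
c=cam("scene"); crop(c,"pics/s13.png",160,130,360,290,4)
E
```

```text
t: 20.62
eef_pos: [544.7, -110.1, 173.5]
tool_rot: [0.707, -0.706, 0.015, -0.014]
ft_force: [-0.2, 0.5, -1.3]
finger_gap: 26.0
t 20.62 pos [ 544.7 -110.1  173.5] jawyaw 1.530 tilt [-0.001  0.001 -1.   ] gap 26.0 F [-0.2  0.5 -1.3]
  shift [ 0.0003  0.0015 -0.0095] turn 0.35 rows>=0.2 / 0.0 q7 1.16
[ 0.68  0.65 -0.84  1.74  0.56  1.01  1.16]
```

View pics/w13.png

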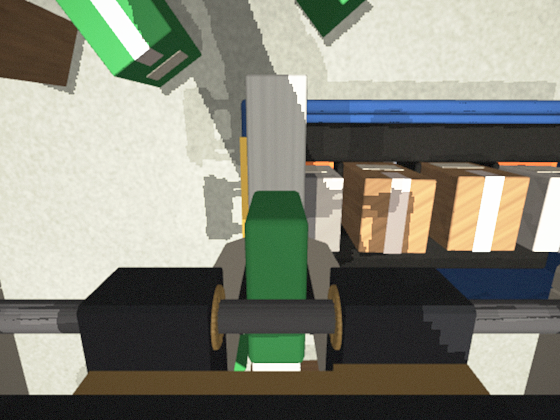

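View pics/s13.png

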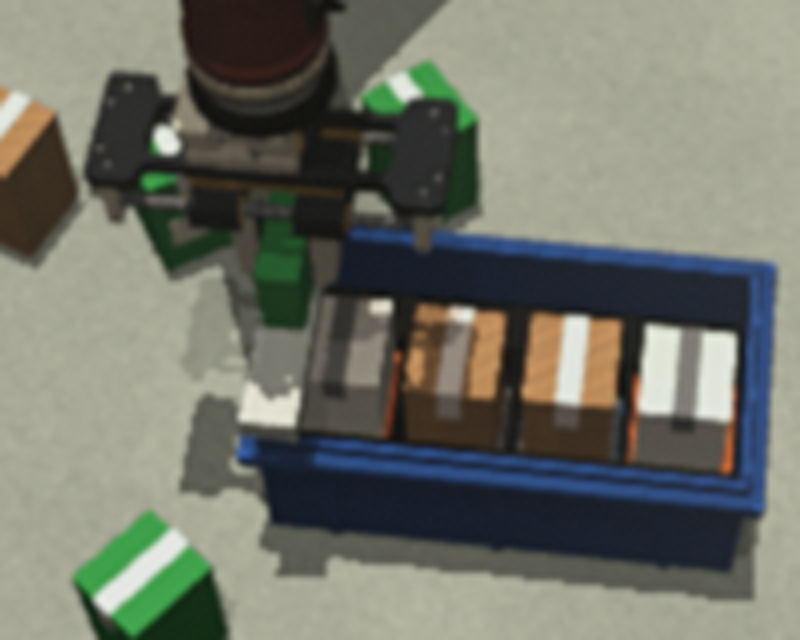

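Run:
```python
from h import *
import pickle
c=pickle.load(open("w13.pkl","rb")); crop(c,"pics/w13a.png",200,50,560,260,2.2)
for n,z,u,v in [("barend L",165.5,247,75.5),("barend R",165.5,306,75.5),("lip outer",105,320,101),("lip outer",105,550,101),("rim inner",110,320,123.5),("rim inner",110,550,123.5)]:
    print(n,onz(c,u,v,z).round(1))
```

```text
barend L [ 450.1 -122.   165.5]
barend R [451.4 -92.  165.5]
lip outer [461.9 -76.8 105. ]
lip outer [468.5  84.4 105. ]
rim inner [477.  -77.5 110. ]
rim inner [483.7  83.1 110. ]
```

View pics/w13a.png

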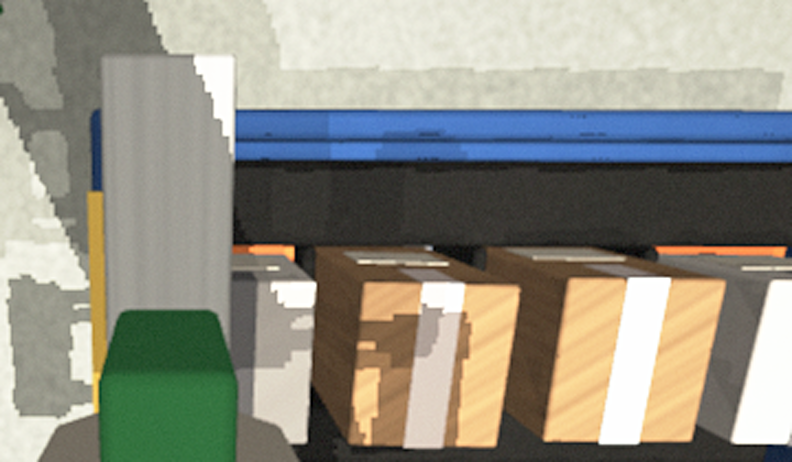

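```bash
python3 -m inch '[0,0.003,-0.003,0.1,0.015,0,0.01,-0.007,0.1,0.015,0,0.02,-0.0095,0.1,0.015,0,0.027,-0.0095,0.1,0.015,0,0.03,-0.0095,0.1,0.015,0,0.03,-0.0095,0.1,0.015,0,0.03,-0.0095,0.1,0.015]' 35
python3 - <<'E'
from h import *
go(544.7,-120.2,136,-.044+np.pi/2)
E
```

```text
t: 21.3
eef_pos: [545.1, -121.3, 143.5]
tool_rot: [0.707, -0.707, 0.016, -0.016]
ft_force: [0.1, 0.2, -1.5]
finger_gap: 25.9
t 21.30 pos [ 545.1 -121.3  143.5] jawyaw 1.526 tilt [-0.     0.001 -1.   ] gap 25.9 F [ 0.1  0.2 -1.5]
  shift [-0.0004  0.0075  0.001 ] turn -0.06 rows>=0.2 / 0.0 q7 1.14
```

```bash
python3 -m inch '[0,0.002,0.001,0,0.015,0,0.004,0.001,0,0.015,0,0.0055,0.001,0,0.015,0,0.0065,0.001,0,0.015,0,0.007,0.001,0,0.015,0,0.007,0.001,0,0.015]' 35
python3 - <<'E'
from h import *
go(544.7,-120.2,136,-.044+np.pi/2)
E
```

```text
t: 21.8
eef_pos: [545.2, -120.6, 136.7]
tool_rot: [0.707, -0.707, 0.016, -0.016]
ft_force: [0.5, 0.3, -2.3]
finger_gap: 25.9
t 21.80 pos [ 545.2 -120.6  136.7] jawyaw 1.525 tilt [-0.  0. -1.] gap 25.9 F [ 0.5  0.3 -2.3]
  shift [-0.0005  0.0007  0.0004] turn -0.08 rows>=0.0 / 0.0 q7 1.13
```

```bash
python3 -m inch '[0,0.0005,0,0,0.015,0,0.001,0,0,0.015,0,0.001,0,0,0.015]' 35; python3 -m inch '[0,0.0004,0,0,0.015,0,0.0008,0,0,0.015,0,0.0008,0,0,0.015]' 35;python3 - <<'E'
from h import *
go(544.7,-120.2,136,-.044+np.pi/2)
c=cam("side"); crop(c,"pics/d14.png",170,110,370,260,4)
E
```

```text
t: 22.05
eef_pos: [545.3, -120.5, 136.1]
tool_rot: [-0.707, 0.707, -0.016, 0.016]
ft_force: [-1.1, -0.1, 0.1]
finger_gap: 26.0
t: 22.3
eef_pos: [545.3, -120.5, 136.1]
tool_rot: [-0.707, 0.707, -0.016, 0.016]
ft_force: [-3.1, -0.2, 5.7]
finger_gap: 25.6
t 22.30 pos [ 545.3 -120.5  136.1] jawyaw 1.525 tilt [ 0.001 -0.001 -1.   ] gap 25.6 F [-3.1 -0.2  5.7]
  shift [-0.0007  0.0001  0.0003] turn -0.09 rows>=0.0 / 0.0 q7 1.13
```

View pics/d14.png

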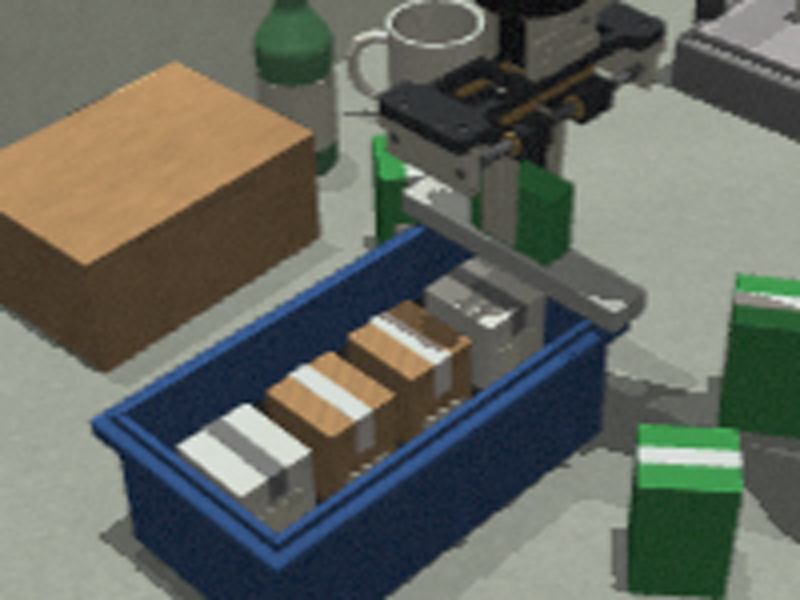

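```bash
python3 -m inch '[0,0,0.003,0,0.015,0,0,0.010,0,0.015,0,0,0.020,0,0.015,0,0,0.031,0,0.015,0,0,0.042,0,0.015,0,0,0.053,0,0.015,0,0,0.064,0,0.015,0,0,0.075,0,0.015,0,0,0.086,0,0.015,0,0,0.096,0,0.015]' 35;python3 - <<'E'
from h import *
go(556.8,153.3,136,-.044+np.pi/2)
print(manip.get_state()["ft_torque"].round(2))
E
```

```text
t: 23.18
eef_pos: [550.6, -26.5, 136.1]
tool_rot: [-0.705, 0.708, -0.016, 0.017]
ft_force: [-0.0, -4.6, 7.0]
finger_gap: 26.0
t 23.18 pos [550.6 -26.5 136.1] jawyaw 1.524 tilt [ 0.002 -0.004 -1.   ] gap 26.0 F [-0.  -4.6  7. ]
  shift [-0.0022 -0.0007  0.1799] turn -0.17 rows>=4.3 / 0.0 q7 0.96
[-0.95  0.25  0.05]
```

```bash
python3 -m inch '[0,0,0.010,0,0.015,-0.0003,0,0.021,0,0.015,-0.0005,0,0.032,0,0.015,-0.0007,0,0.043,0,0.015,-0.0009,0,0.054,0,0.015,-0.001,0,0.065,0,0.015,-0.0012,0,0.076,0,0.015,-0.0014,0,0.087,0,0.015,-0.0015,0,0.098,0,0.015,-0.0016,0,0.108,0,0.015]' 35;python3 - <<'E'
from h import *
import pickle
go(556.8,153.3,136,-.044+np.pi/2)
c=cam("wrist"); cv2.imwrite("pics/w15.png",c["color"][:,:,::-1]);pickle.dump(c,open("w15.pkl","wb"))
E
```

```text
t: 24.02
eef_pos: [554.0, 81.3, 136.1]
tool_rot: [-0.705, 0.709, -0.016, 0.017]
ft_force: [0.7, -4.2, 6.7]
finger_gap: 25.7
t 24.02 pos [554.   81.3 136.1] jawyaw 1.524 tilt [ 0.002 -0.005 -1.   ] gap 25.7 F [ 0.7 -4.2  6.7]
  shift [-0.0006 -0.0002  0.072 ] turn -0.18 rows>=1.7 / 0.0 q7 0.78
```

View pics/w15.png

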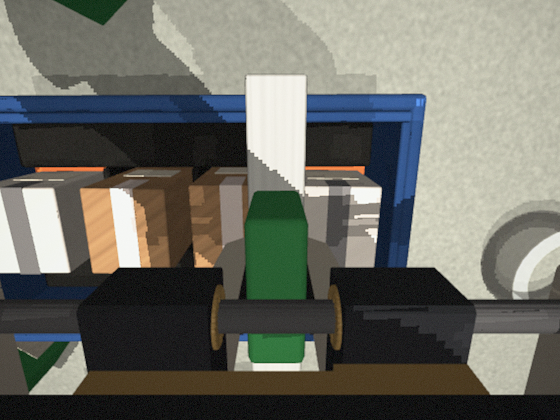

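```bash
python3 - <<'E'
from h import *
import pickle
c=pickle.load(open("w15.pkl","rb"))
for n,z,u,v in [("barL",128,247,75.5),("barR",128,306,75.5),("lip corner",105,425,96),("lip",105,10,97),("rim inner corner",110,409,123)]:
    print(n,onz(c,u,v,z).round(1))
E
python3 -m inch '[0,0,0.010,0,0.015,-0.0002,0,0.021,0,0.015,-0.0003,0,0.032,0,0.015,-0.0004,0,0.043,0,0.015,-0.0005,0,0.054,0,0.015,-0.0006,0,0.063,0,0.015,-0.0006,0,0.068,0,0.015,-0.0006,0,0.071,0,0.015,-0.0006,0,0.072,0,0.015,-0.0006,0,0.072,0,0.015]' 35;python3 - <<'E'
from h import *
go(556.8,153.3,136,-.044+np.pi/2)
c=cam("scene"); crop(c,"pics/s16.png",190,150,400,290,3.8)
c=cam("wrist"); cv2.imwrite("pics/w16.png",c["color"][:,:,::-1])
E
```

```text
barL [459.3  69.9 128. ]
barR [460.8  99.9 128. ]
lip corner [472.9 171.2 105. ]
lip [461.8 -72.  105. ]
rim inner corner [487.6 160.8 110. ]
t: 24.9
eef_pos: [556.4, 153.0, 136.1]
tool_rot: [-0.705, 0.708, -0.016, 0.017]
ft_force: [0.3, -4.5, 8.6]
finger_gap: 25.8
t 24.90 pos [556.4 153.  136.1] jawyaw 1.524 tilt [ 0.001 -0.004 -1.   ] gap 25.8 F [ 0.3 -4.5  8.6]
  shift [0.0004 0.0001 0.0003] turn -0.14 rows>=0.0 / 0.0 q7 0.67
```

View pics/s16.png

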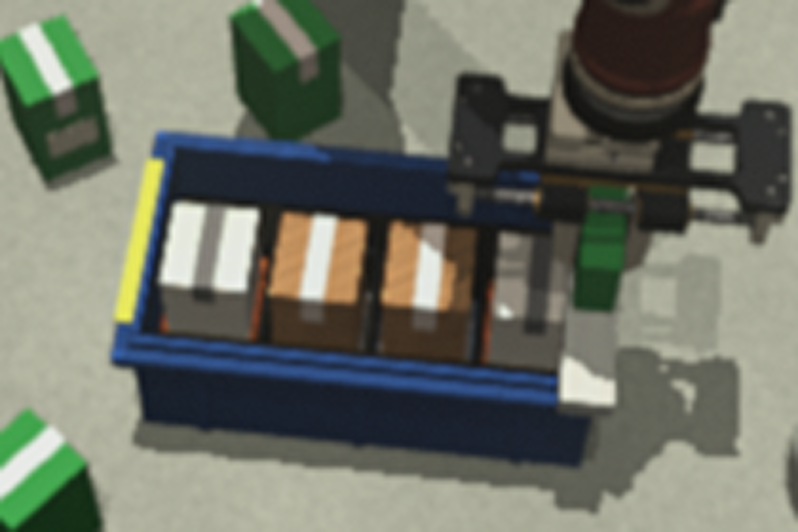

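View pics/w16.png

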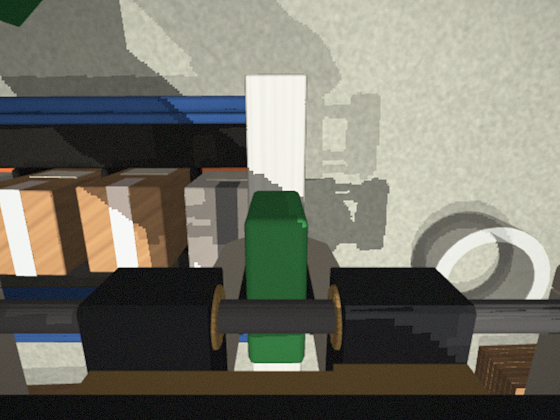

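```bash
python3 -m inch '[0,-0.004,0,0,0.015,0,-0.012,0,0,0.015,0,-0.024,0,0,0.015,0,-0.034,0,0,0.015,0,-0.04,0,0,0.015]' 35
python3 - <<'E'
from h import *
go(440,343,170,0.04+np.pi/2)
print(manip.get_state()["joints"].round(2))
E
```

```text
t: 25.42
eef_pos: [556.1, 156.2, 176.9]
tool_rot: [0.708, -0.706, 0.015, -0.017]
ft_force: [0.5, 0.4, -1.6]
finger_gap: 26.1
t 25.42 pos [556.1 156.2 176.9] jawyaw 1.526 tilt [ 0.002  0.002 -1.   ] gap 26.1 F [ 0.5  0.4 -1.6]
  shift [-0.1244  0.007   0.1813] turn -4.87 rows>=5.3 / 0.7 q7 0.71
[ 0.17  0.66 -0.8   1.68  0.54  1.03  0.71]
```

```bash
python3 -m inch '[-0.005,0,0.010,-0.3,0.015,-0.016,0,0.025,-0.8,0.015,-0.034,0,0.050,-1.5,0.015,-0.052,0,0.076,-2.2,0.015,-0.070,0,0.102,-2.9,0.015,-0.088,0,0.128,-3.6,0.015,-0.104,0,0.152,-4.2,0.015,-0.116,0.003,0.170,-4.8,0.015,-0.122,0.006,0.178,-4.8,0.015,-0.124,0.007,0.181,-4.8,0.015]' 35; python3 -m inch '[0,0.008,0,0,0.015,0,0.022,0,0,0.015,0,0.042,0,0,0.015,0,0.065,0,0,0.015,0,0.088,0,0,0.015,0,0.105,0,0,0.015,0,0.113,0,0,0.015,0,0.115,0,0,0.015,0,0.115,0,0,0.015]' 35
python3 - <<'E'
from h import *
go(440,343,26,0.04+np.pi/2)
E
```

```text
t: 26.25
eef_pos: [437.5, 343.8, 167.7]
tool_rot: [0.707, -0.707, -0.015, 0.016]
ft_force: [0.1, -0.3, -1.7]
finger_gap: 25.8
t: 27.0
eef_pos: [440.6, 340.7, 52.5]
tool_rot: [-0.707, 0.707, 0.013, -0.013]
ft_force: [0.4, -0.5, -1.6]
finger_gap: 26.0
t 27.00 pos [440.6 340.7  52.5] jawyaw 1.607 tilt [-0.    -0.001 -1.   ] gap 26.0 F [ 0.4 -0.5 -1.6]
  shift [-0.0005  0.0265  0.0024] turn -0.20 rows>=0.6 / 0.0 q7 0.26
```

```bash
python3 -m inch '[0,0.005,0,0,0.015,0,0.012,0,0,0.015,0,0.017,0,0,0.015,0,0.020,0,0,0.015,0,0.0225,0,0,0.015,0,0.0243,0,0,0.015,0,0.0255,0,0,0.015,0,0.026,0,0,0.015,0,0.026,0,0,0.015]' 35
python3 - <<'E'
from h import *
go(440,343,26,0.04+np.pi/2)
E
```

```text
t: 27.75
eef_pos: [439.9, 341.8, 27.0]
tool_rot: [0.707, -0.707, -0.014, 0.014]
ft_force: [0.6, -0.0, -1.7]
finger_gap: 26.0
t 27.75 pos [439.9 341.8  27. ] jawyaw 1.609 tilt [ 0.  0. -1.] gap 26.0 F [ 0.6 -0.  -1.7]
  shift [0.0001 0.001  0.0012] turn -0.09 rows>=0.0 / 0.0 q7 0.23
```

```bash
python3 -m inch '[0,0.0005,0,0,0.015,0,0.001,0,0,0.015,0,0.0012,0,0,0.015,0,0.0012,0,0,0.015]' 35
python3 - <<'E'
from h import *
go(440,343,26,0.04+np.pi/2)
E
```

```text
t: 28.08
eef_pos: [440.0, 341.9, 26.1]
tool_rot: [0.707, -0.707, -0.014, 0.013]
ft_force: [-0.5, -0.4, -0.1]
finger_gap: 25.5
t 28.08 pos [440.  341.9  26.1] jawyaw 1.609 tilt [ 0.  0. -1.] gap 25.5 F [-0.5 -0.4 -0.1]
  shift [0.     0.0001 0.0011] turn -0.10 rows>=0.0 / 0.0 q7 0.22
```

```bash
python3 -m inch '[0,0,0,0,0.028,0,0,0,0,0.034,0,0,0,0,0.045,0,0,0,0,0.05,0,0,0,0,0.05,0,-0.01,0,0,0.05,0,-0.03,0,0,0.05,0,-0.06,0,0,0.05,0,-0.095,0,0,0.05,0,-0.13,0,0,0.05]' 25; python3 -m inch '[0,-0.03,0,0,0.05,0,-0.06,0,0,0.05,-0.01,-0.08,0.03,0,0.05,-0.01,-0.09,0.06,0,0.05,-0.01,-0.09,0.09,0,0.05,-0.01,-0.09,0.1,0,0.05,-0.01,-0.09,0.1,0,0.05,-0.01,-0.09,0.1,0,0.05]'
python3 - <<'E'
from h import *
go(440,343,26)
for n in("scene","side","wrist"):
    c=cam(n); cv2.imwrite("pics/z_%s.png"%n,cv2.resize(c["color"][:,:,::-1],None,fx=1.4,fy=1.4,interpolation=cv2.INTER_CUBIC))
    if n=="side": crop(c,"pics/z_side_c.png",150,130,410,280,3)
E
```

```text
t: 28.92
eef_pos: [439.3, 341.5, 157.5]
tool_rot: [-0.707, 0.707, 0.013, -0.014]
ft_force: [1.3, -0.8, 0.9]
finger_gap: 50.0
t: 29.58
eef_pos: [425.8, 440.4, 245.4]
tool_rot: [-0.706, 0.708, 0.014, -0.014]
ft_force: [0.3, 0.5, -0.5]
finger_gap: 50.0
t 29.58 pos [425.8 440.4 245.4] jawyaw 1.610 tilt [-0.001 -0.002 -1.   ] gap 50.0 F [ 0.3  0.5 -0.5]
  shift [ 0.0105  0.2196 -0.0975] turn 0.00 rows>=5.8 / 0.0 q7 0.34
```

View pics/z_scene.png

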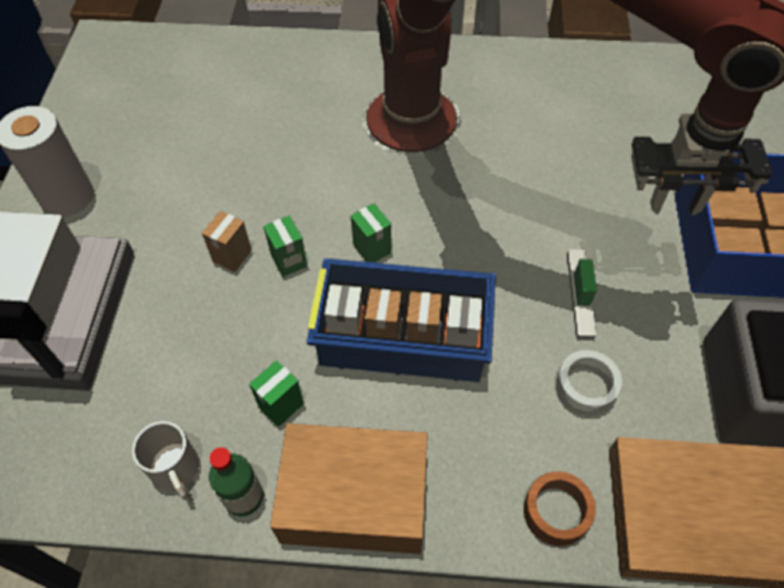

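View pics/z_side.png

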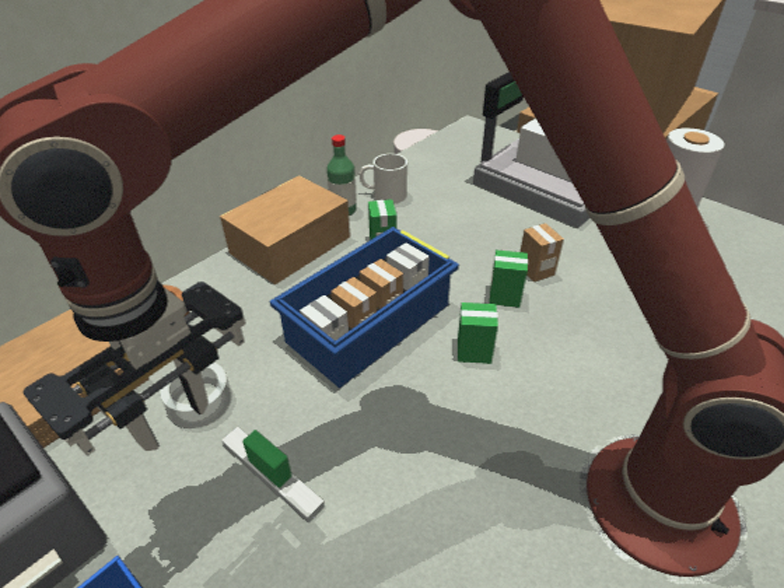

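View pics/z_side_c.png

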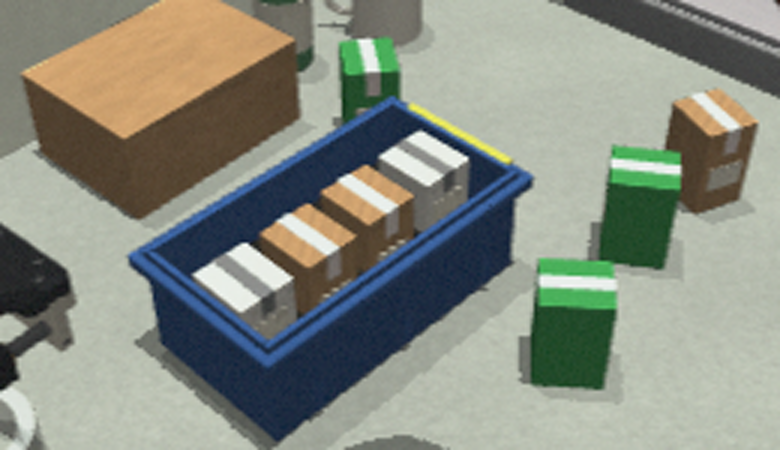

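```bash
python3 -c "
from cell import manip
print(manip.get_state()['ft_force'].round(1)); print(manip.job_done())"
```

```text
[-0.1  0.3 -0.4]
the job is handed in; nothing more can be done
None
```

I finished the job and handed it in at about 30 s of the 72 s allowed.

- **Tall carton:** I moved it from the bay at the yellow-strip end into the empty deep bay next to it. It was lowered slowly until contact before release, and a wrist picture put it within about 1 mm of the bay's centre.
- **Short carton:** It went from the bench into the shallow bay the tall carton had left. It was also lowered until contact before release.
- **Levelling bar:** It rested on both long rims at the yellow end and slid about 274 mm to the other end. It was centred to about 1–2 mm, square to within a few milliradians, and pressed down with about 6–9 N. It now stands upright near where it started, at about x 440, y 342 mm, clear of the tote and the tape roll.

The last pictures show all four cartons upright with nothing above the rim. The packed cartons, spare carton, tape roll and green look-alikes look unmoved. The gripper was clear of everything and the force reading was near zero.

The two ways of measuring the tote's turn disagreed slightly, −0.041 against −0.047 rad, so I used −0.044. During the slide the bar drifted about 1.5 mm off centre along x, and I corrected it before the end. No check failed.

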